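Sort look-alike tea tins by weight

ROBOT

A 6-joint arm with a two-finger parallel gripper is mounted at the origin on a cart in front of the work surface, level with it; the furniture and walls round the work are solid. World frame = base frame: x ahead of the robot, y to its left, z up, the work surface at z = 0. Lengths are in m, angles in rad, forces in N, time in s.
With the tool pointing down it reaches from about 0.35 to 0.775 m from the base axis. Payload 7.3 kg.
Tool frame: the origin (TCP) lies at the very end of the fingers, on their centre line; the grasp point (between the pads) lies 19 mm behind it; x points along the fingers, y is the direction in which the jaws open and shut, and the axes are right-handed (so a half turn about x gives the same grasp; the last joint's range is limited). The gripper opens to 92 mm and grips with 3 to 60 N. Pads are 19 mm wide; open, the fingers measure 130 mm over their backs; the gripper's body (75 mm by 190 mm) begins 47 mm behind the grasp point.
Start: joints at [1.142, 0.342, 1.524, -0, 1.275, -0.146], TCP at [0.146, 0.504, 0.227] pointing down, gripper open.
Joint ranges: [-2.53, 2.53], [-0.77, 2.02], [0.04, 2.7], [-1, 4.14], [0.28, 2.66], [-3.11, 3.11]. Speed limits (rad/s): [2.57, 2.57, 3.14, 3.14, 3.14, 3.14].

INTERFACE

Orientations are given as [roll, pitch, yaw] about the fixed x, y, z axes, in that order (R = Rz(yaw) Ry(pitch) Rx(roll)).
In Python, from cell import observe, vision, job gives the robot as it stands.
- The arm moves only by the tool send_rows, never from a script. Its argument "motion" is a list of rows, each an object with "hand": the opening, from -1 (shut) to 1 (fully open), so that 0 is half open; "slide": the shift along the tool's x, y, z in mm, a list of three; "spin": the turn about the tool's x in rad. In form: [{"hand": hand, "slide": [tx, ty, tz], "spin": spin}, ...]. A call has 1 to 8 rows; each row shifts and turns the pose as measured when the row begins, along the tool's axes as they then stand; what a row does not reach is not made up. A row lasts 1/10 s, in which the tool goes at most 50 mm and 8.59 degrees, less where a joint would pass 70% of its speed; a pose out of reach is approached as far as the arm can. A call with a gripper value outside its range is refused whole. The fingers move at their own pace and stop on an object; "grip_force" is the grip in N (left out, the last holds). Time passes only in rows, so rows that do not move let the fingers close. It gives the time, the measured TCP pose, the force and the opening at its end, in the units of the state.
- observe(): the state, without advancing time (a new reading comes with each control period).
- vision.read_camera(name): name is "side" or "top" or "wrist"; returns a dict with "pixels" (384x512x3 uint8, blue, green, red), "range_z" (384x512 float32, m along the optical axis (not along the pixel's ray), 0 where there is no reading), "fx", "fy", "cx", "cy" (pixels), "world_from_camera" (4x4, takes a point from camera to world coordinates); the wrist camera has in their place "T_tool_cam" (4x4, takes a point from camera to tool coordinates, whose origin is the TCP and whose axes are the tool frame's). Camera axes: x right, y down, z forward; pixel columns grow to the right and rows downward; lengths in m; the calibration is good to about 2 mm. A picture is of the moment at which its call begins: read the wrist's pose just before it.
- job.hand_in(): hands the job in, once; it reports no verdict.
Trained networks look in a picture, given as the dict that the camera call returned (one of the last four; its "shot" number tells which), for a name from the list of things; names that differ only in an ending like _2 or _b are one class to them, and where a whole thing is asked for, a point or a joint stands for the part that bears it (a point fixed in the world has none). Each returns a list of dicts, best first, with "conf" (0 to 1); they miss things now and then, are a little off and sometimes report something else, mostly with a low value. They report only what shows in the picture. A call takes as long as a camera call. They do not tell look-alikes from the thing itself.
- vision.search_frame(picture, thing): "uv" ([column, row] in pixels, amid what is visible of it).
- vision.cut_out(picture, thing): "mask" (384x512 bool, what is visible of it) and "uv" ([column, row] in pixels, amid what is visible of it).
The state is a dict: "time": time; "qpos": joint angles; "qvel": joint speeds; "joint_efforts": joint torques, N m; "tool_pos": TCP position; "tool_rot": TCP orientation; "contact_force": force on the tool from outside, world axes, zero at the start; "torque": the same for the moment, N m; "opening": finger opening in m.
Only numpy, scipy, OpenCV 4.12 (cv2) and the standard library are available. Lean on these libraries where they do the work, as an engineer would, in place of code of your own. Each camera call takes 0.05 s, during which the arm holds its last target.

TASK

Three look-alike closed tea tins lean in the slanted rack; some are packed full and some are empty, and only lifting them tells which. Stand each full tin upright in the pale wooden tray and each empty one upright in the blue tray, setting them down gently on the tray's floor (not dropping them), and leave the jars and the salt shaker where they are.

Things in the scene. Friction and masses are not known exactly. Their poses are not given: they have to be found in the camera images.
- tin_1: tin 1: closed square green tea tin with a brass band below its lid, 50 x 50 x 125 mm, lid fixed; origin at the centre of its underside, z along its length to the lid, x and y across its flat sides. Any of the three may be full or empty (there is at least one of each): an empty one weighs 0.12 to 0.17 kg, a full one 0.42 to 0.57 kg, and nothing else tells them apart. It starts in a rack pocket, leaning 30 degrees with its lid towards the robot
- tin_2: tin 2: closed square green tea tin with a brass band below its lid, 50 x 50 x 125 mm, lid fixed; origin at the centre of its underside, z along its length to the lid, x and y across its flat sides. Any of the three may be full or empty (there is at least one of each): an empty one weighs 0.12 to 0.17 kg, a full one 0.42 to 0.57 kg, and nothing else tells them apart. It starts in a rack pocket, leaning 30 degrees with its lid towards the robot
- tin_3: tin 3: closed square green tea tin with a brass band below its lid, 50 x 50 x 125 mm, lid fixed; origin at the centre of its underside, z along its length to the lid, x and y across its flat sides. Any of the three may be full or empty (there is at least one of each): an empty one weighs 0.12 to 0.17 kg, a full one 0.42 to 0.57 kg, and nothing else tells them apart. It starts in a rack pocket, leaning 30 degrees with its lid towards the robot
- rack: dark wooden rack, fixed, 125 x 258 x 95 mm, with three pockets side by side along its y at +80, 0 and -80 mm; its pockets lean 30 degrees from vertical towards its -x (the robot's side), so tins are drawn out along their own length. Each pocket holds the lower 50 mm of a tin (60 mm at the rack's two ends) with 2 to 5 mm play; the upper 65 mm of the tin stands clear. Between tins there are 30 mm. Origin at the centre of its underside, z up
- tray_wood: pale wooden tray, for full tins: open tray, fixed, 100 (x) x 166 (y) x 40 mm high, walls and floor 6 mm; room for two tins side by side along y, 38 mm either side of its middle; origin at the centre of its underside, z up
- tray_blue: blue plastic tray, for empty tins: open tray, fixed, 100 (x) x 166 (y) x 40 mm high, walls and floor 6 mm; room for two tins side by side along y, 38 mm either side of its middle; origin at the centre of its underside, z up
- salt_shaker: bystander: salt shaker with grey metal top, 44 x 44 x 90 mm, origin at the centre of its underside
- olive_jar: bystander: glass jar with grey lid and green label, 63 x 63 x 110 mm, origin at the centre of its underside
- nutmeg_jar: bystander: spice jar with dark lid and green label, 44 x 44 x 105 mm, origin at the centre of its underside
Mind the look-alikes: they are no part of the job. What is shaped like the tin_1 but purple is not meant.

How it is judged:
By the outcome, as a careful person would: the job done as asked, in the order asked, and still so for the second after the job is handed in, with the robot touching nothing.
It also fails if it takes over 72 s, if anything falls off the work surface, if the arm or the gripper's body presses on something with over 40 N, if the wrist force passes 120 N, or if a joint passes its speed limit or range.

## Working session

There is one attempt and no reset: what is moved stays moved. The work goes in short steps, Python scripts to look and compute and a tool call to move; the robot and the scene stay as the last step left them, time stands still between calls to the robot, and variables do not carry over. Pictures are saved under pics/ and viewed, and the job is handed in when it is done.

Besides the shell and the picture viewer there is one more tool, called as name(argument=value, ...) on one line, values as JSON. send_rows: Moves the arm, as the interface text tells. Its arguments: {"type":"object","properties":{"motion":{"type":"array","items":{"type":"object","properties":{"hand":{"type":"number"},"slide":{"type":"array","items":{"type":"number"}},"spin":{"type":"number"}}}},"grip_force":{"type":"number"}},"required":["motion"]}

```bash
ls; mkdir -p pics
python3 - <<'E'
from cell import observe, vision, job
import cv2, pickle
print(observe())
for n in ["top","side"]:
    p=vision.read_camera(n); cv2.imwrite(f"pics/{n}0.png",p["pixels"]); pickle.dump(p,open(f"{n}0.pkl","wb"))
    print(n,p["fx"],p["cx"],p["cy"],p["world_from_camera"])
    for t in ["tin_1","rack","tray_wood","tray_blue","salt_shaker","olive_jar","nutmeg_jar"]:
        for d in vision.search_frame(p,t): print(t,d)
E
```

```text
pics
{'time': 0.0, 'qpos': array([ 1.14198009e+00,  3.42700608e-01,  1.52500466e+00, -1.23479836e-05,
        1.27539896e+00, -1.45979594e-01]), 'qvel': array([-0.00150718,  0.00037047, -0.00081348, -0.00186624,  0.00095848,
       -0.00090042]), 'joint_efforts': array([-1.92736052e-04, -4.31245422e+01, -2.44220585e+01,  7.16987858e-02,
        5.62233967e-02, -1.41836672e-04]), 'tool_pos': array([0.1463202 , 0.50377867, 0.22606075]), 'tool_rot': array([-1.70896457,  1.5692847 , -1.99179761]), 'contact_force': array([0.25153737, 0.12601687, 0.27090858]), 'torque': array([-0.04418126,  0.00663394,  0.00516841]), 'opening': 0.09190507500429776}
top 403.8170394865413 262.79600202220377 191.34859926625032 [[-0.00493805 -0.99261609  0.12119786  0.39098519]
 [-0.99998017  0.00442796 -0.00447768  0.06736525]
 [ 0.00390796 -0.12121757 -0.99261827  1.41169447]
 [ 0.          0.          0.          1.        ]]
tin_1 {'uv': [138.4, 214.9], 'conf': 0.93}
tin_1 {'uv': [288.4, 213.1], 'conf': 0.81}
tin_1 {'uv': [313.7, 215.1], 'conf': 0.6}
tin_1 {'uv': [264.5, 212.6], 'conf': 0.58}
rack {'uv': [
[... 420 characters left out ...]
9468]
 [-0.2124159   0.469369   -0.85707189  1.32766913]
 [-0.00593444 -0.87769106 -0.47919014  0.74746447]
 [ 0.          0.          0.          1.        ]]
tin_1 {'uv': [244.5, 276.9], 'conf': 0.96}
tin_1 {'uv': [272.0, 170.5], 'conf': 0.92}
tin_1 {'uv': [282.0, 154.4], 'conf': 0.54}
tin_1 {'uv': [285.6, 141.6], 'conf': 0.53}
rack {'uv': [263.3, 187.6], 'conf': 0.76}
rack {'uv': [286.9, 142.2], 'conf': 0.38}
tray_wood {'uv': [293.3, 147.3], 'conf': 0.75}
tray_blue {'uv': [253.5, 239.0], 'conf': 0.84}
tray_blue {'uv': [294.2, 143.2], 'conf': 0.27}
salt_shaker {'uv': [212.7, 205.2], 'conf': 0.56}
olive_jar {'uv': [244.1, 144.6], 'conf': 0.84}
nutmeg_jar {'uv': [203.1, 221.6], 'conf': 0.62}
```

Run:
```python
import cv2
a=cv2.imread("pics/top0.png")[130:290,90:430]; cv2.imwrite("pics/top0c.png",cv2.resize(a,None,fx=2.3,fy=2.3,interpolation=cv2.INTER_CUBIC))
a=cv2.imread("pics/side0.png"); cv2.imwrite("pics/side0c.png",cv2.resize(a,None,fx=1.5,fy=1.5))
```

```text
(no output)
```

View pics/top0c.png

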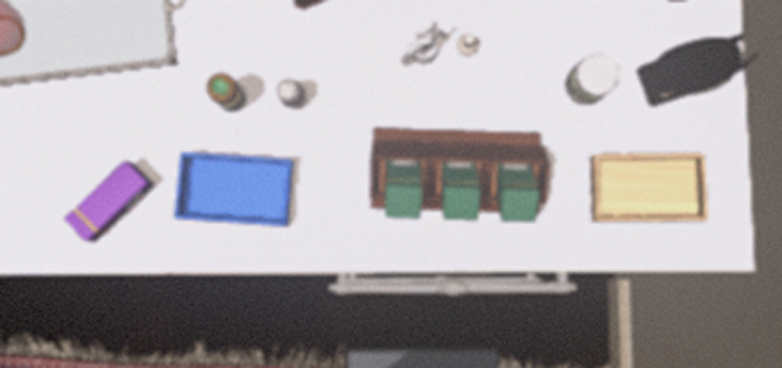

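View pics/side0c.png

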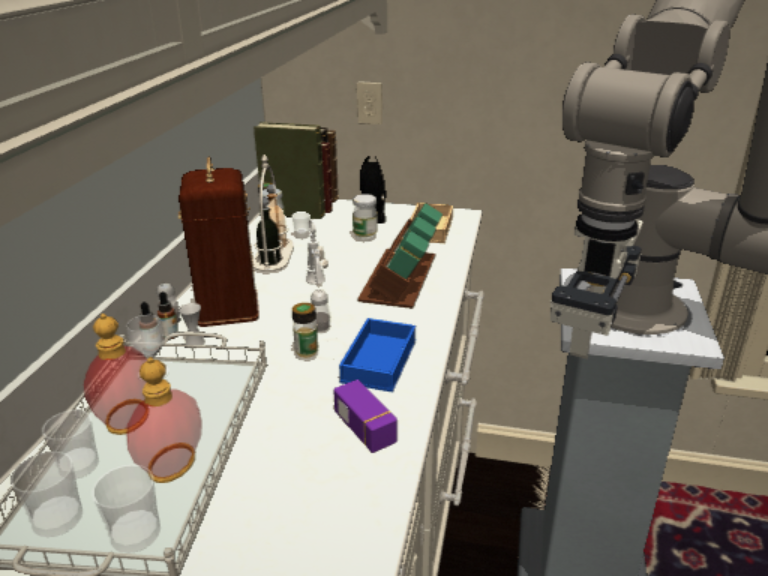

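The top view shows three green tins in the rack (cols 264, 288, 313, row ~214), with the blue tray at (190,212) and the wood tray at (369,211). The purple look-alike lies at (138,215). Next I'll measure them from depth.

```bash
cat > h.py <<'E'
import numpy as np, cv2, pickle
from scipy.spatial.transform import Rotation as R
def cloud(p,T=None):
    z=p["range_z"]; h,w=z.shape; u,v=np.meshgrid(np.arange(w),np.arange(h))
    P=np.stack([(u-p["cx"])/p["fx"]*z,(v-p["cy"])/p["fy"]*z,z],-1)
    T=p["world_from_camera"] if T is None else T
    W=P@T[:3,:3].T+T[:3,3]; W[z<=0]=np.nan; return W
E
python3 - <<'E'
from h import *
for n in ["top","side"]:
    p=pickle.load(open(f"{n}0.pkl","rb")); W=cloud(p); im=p["pixels"].astype(int)
    hsv=cv2.cvtColor(p["pixels"],cv2.COLOR_BGR2HSV)
    print(n,"table z",np.nanmedian(W[250-10:245,200:400,2]) if n=="top" else "")
    m={"blue":(hsv[...,0]>100)&(hsv[...,0]<125)&(hsv[...,1]>120),
       "green":(hsv[...,0]>65)&(hsv[...,0]<95)&(hsv[...,1]>70),
       "wood":(hsv[...,0]>15)&(hsv[...,0]<32)&(hsv[...,1]>60),
       "rack":(hsv[...,0]<15)&(hsv[...,1]>60),
       "purple":(hsv[...,0]>128)&(hsv[...,0]<160)&(hsv[...,1]>70)}
    for k,mm in m.items():
        box=(W[...,0]>0.2)&(W[...,0]<0.75)&(W[...,1]>-0.4)&(W[...,1]<0.5)&(W[...,2]>0.0)&(W[...,2]<0.25)
        l,lab,st,ce=cv2.connectedComponentsWithStats((mm&box).astype(np.uint8))
        for i in range(1,l):
            if st[i,4]<60: continue
            q=W[lab==i]; r=cv2.minAreaRect(q[:,:2].astype(np.float32))
            print(k,st[i].tolist(),"pct2",np.nanpercentile(q,1,0).round(3),"pct98",np.nanpercentile(q,99,0).round(3),"rect",np.round(r[0],3),np.round(r[1],3),round(r[2],1))
E
```

```text
top table z -0.0003539673335111182
blue [167, 197, 49, 30, 1162] pct2 [0.442 0.227 0.001] pct98 [0.537 0.381 0.043] rect [0.49  0.306] [0.162 0.092] 85.9
wood [348, 197, 49, 29, 951] pct2 [ 0.442 -0.39   0.   ] pct98 [ 0.534 -0.231  0.042] rect [ 0.49  -0.311] [0.163 0.096] 89.6
rack [253, 186, 71, 8, 320] pct2 [ 0.559 -0.149  0.001] pct98 [0.578 0.092 0.015] rect [ 0.569 -0.028] [0.246 0.019] 88.0
rack [273, 198, 11, 22, 82] pct2 [ 0.465 -0.002  0.007] pct98 [0.53  0.028 0.094] rect [0.498 0.012] [0.033 0.065] 90.0
rack [296, 199, 11, 22, 98] pct2 [ 0.461 -0.085  0.008] pct98 [ 0.527 -0.048  0.093] rect [ 0.494 -0.066] [0.068 0.033] 4.6
purple [132, 201, 23, 29, 344] pct2 [0.435 0.435 0.033] pct98 [0.525 0.499 0.057] rect [0.482 0.48 ] [0.049 0.096] 44.1
side table z 
blue [226, 212, 51, 49, 1690] pct2 [0.437 0.223 0.003] pct98 [0.541 0.393 0.042] rect [0.491 0.334] [0.227 0.101] 85.6
green [266, 136, 28, 36, 486] pct2 [ 0.44  -0.122  0.103] pct98 [0.507 0.082 0.149] rect [ 0.476 -0.022] [0.075 0.213] 0.0
green [259, 166, 20, 20, 225] pct2 [0.461 0.07  0.063] pct98 [0.516 0.083 0.124] rect [0.496 0.07 ] [0.038 0.071] 51.0
wood [286, 136, 16, 26, 230] pct2 [ 0.438 -0.399  0.001] pct98 [ 0.499 -0.057  0.125] rect [ 0.445 -0.204] [0.062 0.402] 8.7
wood [195, 202, 15, 10, 86] pct2 [0.61 0.27 0.08] pct98 [0.661 0.337 0.108] rect [0.657 0.233] [0.039 0.222] 18.3
rack [239, 146, 51, 59, 1076] pct2 [ 0.457 -0.149  0.003] pct98 [0.581 0.106 0.092] rect [ 0.518 -0.024] [0.263 0.125] 87.6
purple [223, 253, 35, 22, 398] pct2 [0.441 0.436 0.01 ] pct98 [0.53  0.5   0.053] rect [0.503 0.459] [0.053 0.147] 41.3
```

```bash
cat >> h.py <<'E'
def pose(s):
    T=np.eye(4); T[:3,:3]=R.from_euler("xyz",s["tool_rot"]).as_matrix(); T[:3,3]=s["tool_pos"]; return T
def yawy(T): # heading of tool y axis in world, deg
    return np.degrees(np.arctan2(T[1,1],T[0,1]))
def plan(s,tgt,ydeg=None,step=48,sp=0.145):
    """rows from the current pose to TCP tgt with tool-y heading ydeg (mod 180)"""
    T=pose(s); p=T[:3,3].copy(); M=T[:3,:3]; spin=0
    if ydeg is not None:
        d=(ydeg-yawy(T)+90)%180-90
        # spin about tool x (down): + spin lowers the heading
        spin=-np.radians(d)*np.sign(-M[2,0])
    d=np.array(tgt)-p; n=int(max(np.ceil(np.linalg.norm(d)*1000/step),np.ceil(abs(spin)/sp),1))
    rows=[]
    for i in range(n):
        rows.append((np.round(M.T@d/n*1000,1).tolist(),round(spin/n,4))); M=M@R.from_rotvec([spin/n,0,0]).as_matrix()
    print("tcp",p.round(4),"y-heading",round(yawy(T),2),"n",n)
    for r in rows: print(r)
E
python3 - <<'E'
from h import *; from cell import observe
s=observe(); print(pose(s).round(4)); plan(s,[0.40,-0.024,0.26],87.8)
E
```

```text
[[ 0.000e+00  2.791e-01  9.603e-01  1.465e-01]
 [ 1.000e-04  9.603e-01 -2.791e-01  5.042e-01]
 [-1.000e+00  1.000e-04 -0.000e+00  2.268e-01]
 [ 0.000e+00  0.000e+00  0.000e+00  1.000e+00]]
tcp [0.1465 0.5042 0.2268] y-heading 73.8 n 13
([-2.6, -33.6, 30.1], np.float64(-0.0188))
([-2.6, -34.1, 29.4], np.float64(-0.0188))
([-2.6, -34.7, 28.8], np.float64(-0.0188))
([-2.6, -35.2, 28.1], np.float64(-0.0188))
([-2.6, -35.7, 27.5], np.float64(-0.0188))
([-2.6, -36.2, 26.8], np.float64(-0.0188))
([-2.6, -36.7, 26.1], np.float64(-0.0188))
([-2.6, -37.2, 25.4], np.float64(-0.0188))
([-2.6, -37.7, 24.7], np.float64(-0.0188))
([-2.6, -38.2, 24.0], np.float64(-0.0188))
([-2.6, -38.6, 23.3], np.float64(-0.0188))
([-2.6, -39.0, 22.5], np.float64(-0.0188))
([-2.6, -39.4, 21.8], np.float64(-0.0188))
```

send_rows(motion=[{"hand": 0.25,"slide": [-3,-34,30],"spin": -0.019},{"hand": 0.25,"slide": [-3,-34,29],"spin": -0.019},{"hand": 0.25,"slide": [-3,-35,29],"spin": -0.019},{"hand": 0.25,"slide": [-3,-35,28],"spin": -0.019},{"hand": 0.25,"slide": [-3,-36,27],"spin": -0.019},{"hand": 0.25,"slide": [-3,-36,27],"spin": -0.019},{"hand": 0.25,"slide": [-3,-37,26],"spin": -0.019},{"hand": 0.25,"slide": [-3,-37,25],"spin": -0.019}], grip_force=25)

```text
time: 1.6
tool_pos: [0.3056, 0.1728, 0.2508]
tool_rot: [0.703, 1.567, 0.589]
contact_force: [1.2, 0.4, -0.1]
opening: 0.0575
```

send_rows(motion=[{"hand": 0.25,"slide": [-3,-38,25],"spin": -0.019},{"hand": 0.25,"slide": [-3,-38,24],"spin": -0.019},{"hand": 0.25,"slide": [-3,-39,23],"spin": -0.019},{"hand": 0.25,"slide": [-3,-39,22],"spin": -0.019},{"hand": 0.25,"slide": [-3,-39,22],"spin": -0.019},{"hand": 0.25,"slide": [0,0,0],"spin": 0}])

```text
time: 2.2
tool_pos: [0.4113, -0.0422, 0.2685]
tool_rot: [0.11, 1.56, 0.09]
contact_force: [-0.6, 0.4, -0.6]
opening: 0.0573
```

Run:
```python
from h import *; from cell import observe,vision
s=observe(); p=vision.read_camera("wrist"); p["T"]=pose(s)@p["T_tool_cam"]; pickle.dump(p,open("w1.pkl","wb"))
cv2.imwrite("pics/w1.png",p["pixels"]); print(p["T_tool_cam"].round(3),s["contact_force"],s["opening"])
plan(s,[0.40,-0.024,0.26],87.8)
print([ (d["uv"],d["conf"]) for d in vision.search_frame(p,"tin_1")])
```

```text
[[-0.    -0.299  0.954 -0.159]
 [ 1.    -0.     0.    -0.001]
 [ 0.     0.954  0.299 -0.081]
 [ 0.     0.     0.     1.   ]] [-0.64295735  0.42834817 -0.56944032] 0.057341028581460694
tcp [ 0.4113 -0.0422  0.2685] y-heading 88.82 n 1
([8.4, 17.9, -11.7], np.float64(0.0178))
[([208.2, 216.1], 0.93), ([337.6, 219.2], 0.74), ([266.8, 226.3], 0.57), ([86.4, 210.6], 0.4)]
```

View pics/w1.png

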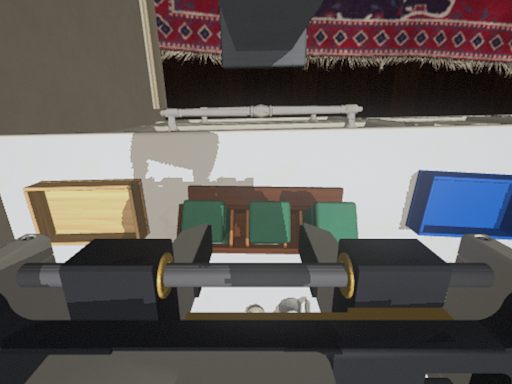

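The wrist view shows three lids at (204,222), (270,222) and (336,222). Wood is at left (-y) and blue at right (+y). Next I'll fit the lid centres from depth.

Run:
```python
from h import *
p=pickle.load(open("w1.pkl","rb")); W=cloud(p,p["T"])
hsv=cv2.cvtColor(p["pixels"],cv2.COLOR_BGR2HSV)
m=((hsv[...,0]>60)&(hsv[...,0]<100)&(hsv[...,1]>60)&(W[...,2]>0.05)&(W[...,2]<0.2)).astype(np.uint8)
n,lab,st,_=cv2.connectedComponentsWithStats(m)
for i in range(1,n):
    if st[i,4]<300: continue
    k=cv2.erode((lab==i).astype(np.uint8),np.ones((3,3)))>0
    q=W[k]; q=q[~np.isnan(q[:,0])]
    # lid plane = points near plane with normal ~ (-.5,0,.866)
    d=q@np.array([-.5,0,.866]); print(st[i].tolist(),"axial pct",np.percentile(d,[5,50,95]).round(4))
    L=q[abs(d-np.median(d))<.004]
    r=cv2.minAreaRect(np.c_[L@np.array([.866,0,.5]),L[:,1]].astype(np.float32))
    lo,hi=np.percentile(L,1,0),np.percentile(L,99,0)
    c=L.mean(0); n_=np.linalg.svd(L-c,full_matrices=False)[2][2]
    print(" mean",c.round(4),"mid",((lo+hi)/2).round(4),"lo",lo.round(3),"hi",hi.round(3),"rect",np.round(r[1],3),round(r[2],1),"normal",(n_*np.sign(n_[2])).round(3))
# rack near edge direction & tray rims
for nm,cond in {"blue":(hsv[...,0]>100)&(hsv[...,0]<130)&(hsv[...,1]>120),"wood":(hsv[...,0]>12)&(hsv[...,0]<32)&(hsv[...,1]>60)&(np.arange(512)[None]<160)}.items():
    k=cond&(W[...,2]>-0.01)&(W[...,2]<.06); q=W[k]; r=cv2.minAreaRect(q[q[:,2]>.03][:,:2].astype(np.float32))
    print(nm,r, np.nanpercentile(q,1,0).round(3),np.nanpercentile(q,99,0).round(3))
```

```text
[181, 201, 49, 42, 1371] axial pct [-0.1126 -0.1077 -0.1064]
 mean [ 0.4514 -0.1036  0.1363] mid [ 0.456  -0.1054  0.1383] lo [ 0.437 -0.129  0.127] hi [ 0.475 -0.082  0.149] rect [0.048 0.045] 88.1 normal [-0.496  0.025  0.868]
[249, 201, 42, 43, 1669] axial pct [-0.1104 -0.109  -0.1078]
 mean [ 0.4597 -0.0268  0.1395] mid [ 0.4595 -0.0268  0.1387] lo [ 0.44  -0.049  0.127] hi [ 0.479 -0.005  0.15 ] rect [0.046 0.046] 87.5 normal [-0.497  0.017  0.868]
[314, 202, 44, 40, 1322] axial pct [-0.1117 -0.1104 -0.1092]
 mean [0.458  0.0533 0.1369] mid [0.4595 0.052  0.1375] lo [0.442 0.03  0.127] hi [0.477 0.074 0.148] rect [0.045 0.043] 87.5 normal [-0.5    0.013  0.866]
blue ((0.4886850118637085, 0.30088138580322266), (0.1597200483083725, 0.09852463752031326), 85.7405776977539) [0.437 0.221 0.005] [0.54  0.382 0.042]
wood ((0.4886096715927124, -0.3147681653499603), (0.09888807684183121, 0.1667788326740265), 0.21867336332798004) [ 0.439 -0.395  0.004] [ 0.535 -0.232  0.041]
```

Run:
```python
from h import *; from cell import observe
s=observe(); plan(s,[0.475,-0.0273,0.18],88)
```

```text
tcp [ 0.4092 -0.0386  0.268 ] y-heading 88.93 n 3
([29.5, 4.1, 21.6], np.float64(0.0054))
([29.5, 4.2, 21.6], np.float64(0.0054))
([29.5, 4.3, 21.6], np.float64(0.0054))
```

send_rows(motion=[{"hand": 0.25,"slide": [29,4,21],"spin": 0.005},{"hand": 0.25,"slide": [29,4,21],"spin": 0.005},{"hand": 0.25,"slide": [28,4,21],"spin": 0.005},{"hand": 0.25,"slide": [0,0,0],"spin": 0},{"hand": 0.25,"slide": [0,0,0],"spin": 0}])

```text
time: 2.8
tool_pos: [0.4726, -0.0209, 0.1819]
tool_rot: [0.396, 1.56, 0.368]
contact_force: [-0.3, -0.3, -0.7]
opening: 0.0574
```

```bash
cat > lids.py <<'E'
from h import *; from cell import observe,vision
import sys
def lids(tag):
    s=observe(); p=vision.read_camera("wrist"); T=pose(s)@p["T_tool_cam"]; W=cloud(p,T)
    cv2.imwrite(f"pics/{tag}.png",p["pixels"])
    hsv=cv2.cvtColor(p["pixels"],cv2.COLOR_BGR2HSV)
    m=((hsv[...,0]>60)&(hsv[...,0]<100)&(hsv[...,1]>60)&(W[...,2]>0.1)&(W[...,2]<0.2)).astype(np.uint8)
    n,lab,st,_=cv2.connectedComponentsWithStats(m)
    for i in range(1,n):
        if st[i,4]<300: continue
        q=W[cv2.erode((lab==i).astype(np.uint8),np.ones((3,3)))>0]; d=q@np.array([-.5,0,.866])
        L=q[abs(d-np.median(d))<.004]; lo,hi=np.percentile(L,1,0),np.percentile(L,99,0)
        print(st[i].tolist(),"mid",((lo+hi)/2).round(4),"lo",lo.round(3),"hi",hi.round(3))
    print("force",s["contact_force"].round(2),s["opening"])
E
python3 - <<'E'
from lids import *
lids("w2"); plan(observe(),[0.475,-0.0273,0.093],88)
E
```

```text
[117, 167, 77, 65, 4353] mid [ 0.4574 -0.1054  0.1387] lo [ 0.436 -0.129  0.127] hi [ 0.478 -0.082  0.15 ]
[217, 168, 62, 65, 3792] mid [ 0.4599 -0.0271  0.1385] lo [ 0.439 -0.05   0.127] hi [ 0.481 -0.004  0.15 ]
[305, 169, 74, 64, 3982] mid [0.463  0.0513 0.1387] lo [0.442 0.028 0.127] hi [0.484 0.074 0.15 ]
force [-0.34 -0.31 -0.68] 0.05735263591925193
tcp [ 0.4724 -0.0209  0.182 ] y-heading 88.35 n 2
([44.5, -3.4, 0.9], np.float64(0.003))
([44.5, -3.4, 0.9], np.float64(0.003))
```

View pics/w2.png

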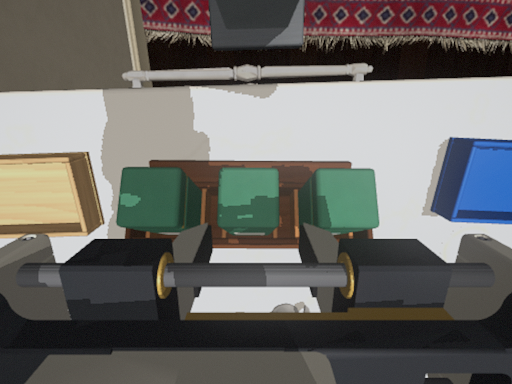

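The lids agree at (0.457,-0.105), (0.460,-0.027) and (0.463,0.051), z 0.1386. I'm descending on the middle tin.

send_rows(motion=[{"hand": 0.25,"slide": [0,-7,3],"spin": 0.006},{"hand": 0.25,"slide": [0,0,0],"spin": 0},{"hand": 0.25,"slide": [25,0,0],"spin": 0},{"hand": 0.25,"slide": [30,0,0],"spin": 0}])

```text
time: 3.25
tool_pos: [0.4792, -0.0291, 0.1343]
tool_rot: [0.04, 1.544, 0.006]
contact_force: [0.1, -0.1, -0.2]
opening: 0.0575
```

Run:
```python
from h import *; from cell import observe
plan(observe(),[0.4755,-0.0276,0.093],88)
```

```text
tcp [ 0.4792 -0.0291  0.1343] y-heading 88.0 n 1
([41.2, 1.3, -4.8], np.float64(0.0001))
```

send_rows(motion=[{"hand": 0.25,"slide": [18,0,-2],"spin": 0},{"hand": 0.25,"slide": [18,1,-2],"spin": 0},{"hand": 0.25,"slide": [4,0,0],"spin": 0},{"hand": 0.25,"slide": [0,0,0],"spin": 0}])

```text
time: 3.65
tool_pos: [0.4753, -0.0291, 0.094]
tool_rot: [0.03, 1.542, -0.008]
contact_force: [-0.4, 0.9, 0.5]
opening: 0.057
```

Run:
```python
from h import *; from cell import observe
plan(observe(),[0.4755,-0.0276,0.093],88)
```

```text
tcp [ 0.4753 -0.0291  0.094 ] y-heading 87.86 n 1
([1.0, 1.5, 0.1], np.float64(-0.0025))
```

send_rows(motion=[{"hand": -1,"slide": [0,1.5,0],"spin": 0},{"hand": -1,"slide": [0,0,0],"spin": 0},{"hand": -1,"slide": [0,0,0],"spin": 0},{"hand": -1,"slide": [0,0,0],"spin": 0}], grip_force=20)

```text
time: 4.05
tool_pos: [0.4767, -0.0278, 0.097]
tool_rot: [0.011, 1.538, -0.027]
contact_force: [0.2, 0.0, -1.5]
opening: 0.0495
```

send_rows(motion=[{"hand": -1,"slide": [-10,0,-5.5],"spin": 0},{"hand": -1,"slide": [-13,0,-7],"spin": 0},{"hand": -1,"slide": [-13,0,-7],"spin": 0},{"hand": -1,"slide": [-13,0,-7],"spin": 0}])

```text
time: 4.45
tool_pos: [0.4465, -0.0268, 0.1472]
tool_rot: [0.008, 1.54, -0.029]
contact_force: [0.4, 0.5, -1.7]
opening: 0.0499
```

send_rows(motion=[{"hand": -1,"slide": [-13,0,-6.5],"spin": 0},{"hand": -1,"slide": [-13,0,-6.5],"spin": 0},{"hand": -1,"slide": [-20,0,-8],"spin": 0},{"hand": -1,"slide": [-20,0,-5],"spin": 0},{"hand": -1,"slide": [0,0,0],"spin": 0},{"hand": -1,"slide": [0,0,0],"spin": 0}])

```text
time: 5.05
tool_pos: [0.415, -0.0258, 0.2197]
tool_rot: [-0.055, 1.535, -0.092]
contact_force: [0.1, 0.4, -2.3]
opening: 0.05
```

Run:
```python
from h import *; from cell import observe,vision
s=observe(); print(s["contact_force"],s["torque"],s["tool_pos"])
p=vision.read_camera("side"); a=p["pixels"][80:300,180:400]; cv2.imwrite("pics/s1.png",cv2.resize(a,None,fx=2.7,fy=2.7,interpolation=cv2.INTER_CUBIC))
s=observe(); print(s["contact_force"],s["torque"],s["tool_pos"])
p=vision.read_camera("wrist"); cv2.imwrite("pics/w3.png",p["pixels"])
```

```text
[ 0.12181164  0.40385361 -2.29640108] [0.04061096 0.03492997 0.02293882] [ 0.41504421 -0.02581609  0.21968097]
[ 0.3239431   0.99503153 -2.08482303] [ 0.08159299  0.03733727 -0.02437387] [ 0.41511203 -0.02579955  0.2195823 ]
```

View pics/s1.png

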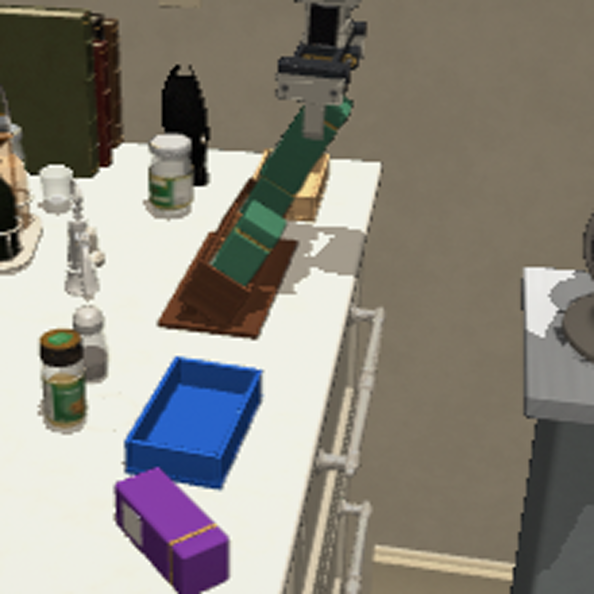

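View pics/w3.png

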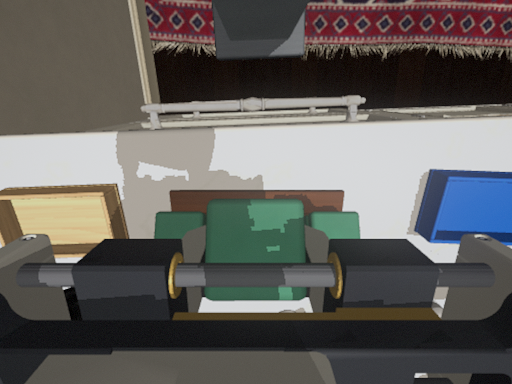

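The force is about -2.2 N against a -0.6 N baseline, so the middle tin is empty. It's still held at 30° and clear of the rack, so it goes to the blue tray's +y slot.

Run:
```python
from h import *; from cell import observe
plan(observe(),[0.4633,0.3469,0.20],86,step=40)
```

```text
tcp [ 0.4151 -0.0258  0.2191] y-heading 87.87 n 10
([2.0, 37.4, 3.4], np.float64(0.0033))
([2.0, 37.4, 3.2], np.float64(0.0033))
([2.0, 37.4, 3.1], np.float64(0.0033))
([2.0, 37.5, 3.0], np.float64(0.0033))
([2.0, 37.5, 2.9], np.float64(0.0033))
([2.0, 37.5, 2.8], np.float64(0.0033))
([2.0, 37.5, 2.6], np.float64(0.0033))
([2.0, 37.5, 2.5], np.float64(0.0033))
([2.0, 37.5, 2.4], np.float64(0.0033))
([2.0, 37.5, 2.3], np.float64(0.0033))
```

send_rows(motion=[{"hand": -1,"slide": [1,25,3],"spin": 0.003},{"hand": -1,"slide": [1,38,3],"spin": 0.003},{"hand": -1,"slide": [1,38,3],"spin": 0.003},{"hand": -1,"slide": [1,38,3],"spin": 0.003},{"hand": -1,"slide": [2,38,3],"spin": 0.003},{"hand": -1,"slide": [2,38,3],"spin": 0.003},{"hand": -1,"slide": [2,38,3],"spin": 0.003},{"hand": -1,"slide": [2,38,3],"spin": 0.003}])

```text
time: 5.95
tool_pos: [0.4541, 0.2701, 0.1976]
tool_rot: [-0.262, 1.548, -0.333]
contact_force: [1.2, -0.9, -1.9]
opening: 0.0502
```

send_rows(motion=[{"hand": -1,"slide": [2,35,3],"spin": 0.003},{"hand": -1,"slide": [2,20,3],"spin": 0.003},{"hand": -1,"slide": [0,0,0],"spin": 0}])

```text
time: 6.25
tool_pos: [0.4628, 0.3311, 0.1875]
tool_rot: [-0.495, 1.553, -0.567]
contact_force: [-0.2, -0.4, -2.1]
opening: 0.0499
```

Run:
```python
from h import *; from cell import observe
s=observe();print(s["contact_force"]);plan(s,[0.4633,0.3469,0.10],86,step=40)
```

```text
[-0.20567203 -0.3699364  -2.14056103]
tcp [0.4628 0.3311 0.1875] y-heading 85.89 n 3
([29.1, 5.5, -0.7], np.float64(-0.0006))
([29.1, 5.5, -0.7], np.float64(-0.0006))
([29.1, 5.5, -0.7], np.float64(-0.0006))
```

send_rows(motion=[{"hand": -1,"slide": [10,14,0],"spin": 0},{"hand": -1,"slide": [30,2,0],"spin": 0},{"hand": -1,"slide": [30,0,0],"spin": 0},{"hand": -1,"slide": [12,0,0],"spin": 0},{"hand": -1,"slide": [0,0,0],"spin": 0}])

```text
time: 6.75
tool_pos: [0.4639, 0.3433, 0.0988]
tool_rot: [-0.939, 1.554, -1.01]
contact_force: [0.2, -0.0, -1.6]
opening: 0.05
```

Run:
```python
from h import *; from cell import observe,vision
s=observe();print(s["contact_force"]);plan(s,[0.4633,0.3469,0.09],86,step=40)
p=vision.read_camera("side"); a=p["pixels"][150:300,180:360]; cv2.imwrite("pics/s2.png",cv2.resize(a,None,fx=4,fy=4,interpolation=cv2.INTER_CUBIC))
```

```text
[ 0.24329005 -0.02287029 -1.55782364]
tcp [0.4639 0.3433 0.0988] y-heading 85.93 n 1
([8.8, 3.7, -0.9], np.float64(-0.0013))
```

View pics/s2.png

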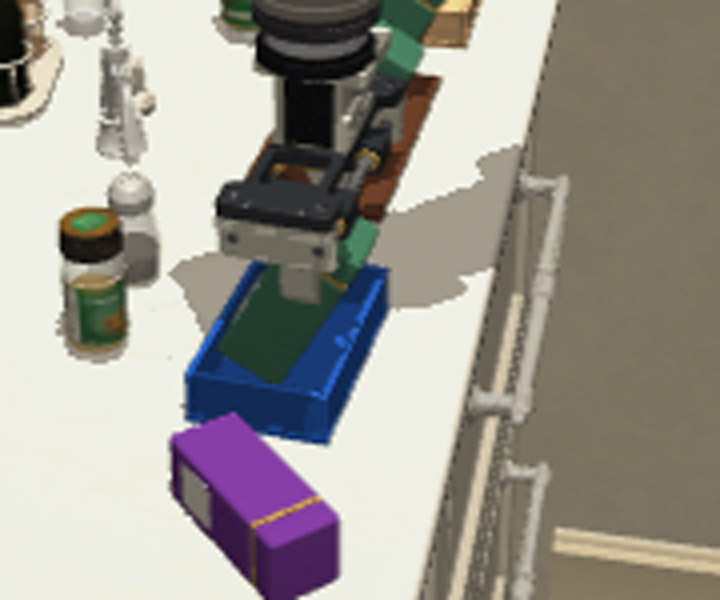

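send_rows(motion=[{"hand": -1,"slide": [8,3,0],"spin": 0},{"hand": -1,"slide": [4,0,0],"spin": 0},{"hand": -1,"slide": [0,0,0],"spin": 0}])

```text
time: 7.1
tool_pos: [0.4665, 0.3468, 0.0899]
tool_rot: [-0.585, 1.552, -0.657]
contact_force: [0.3, 0.4, -0.7]
opening: 0.0501
```

send_rows(motion=[{"hand": -1,"slide": [2,0,0],"spin": 0},{"hand": -1,"slide": [1.5,0,0],"spin": 0}])

```text
time: 7.3
tool_pos: [0.4672, 0.3471, 0.0875]
tool_rot: [-0.47, 1.551, -0.542]
contact_force: [-0.1, -0.0, -1.5]
opening: 0.0495
```

send_rows(motion=[{"hand": -1,"slide": [2,0,0],"spin": 0},{"hand": -1,"slide": [1,0,0],"spin": 0},{"hand": -1,"slide": [0,0,0],"spin": 0}])

```text
time: 7.6
tool_pos: [0.4674, 0.3472, 0.0847]
tool_rot: [-0.436, 1.551, -0.508]
contact_force: [-1.0, -0.0, -0.9]
opening: 0.0501
```

send_rows(motion=[{"hand": -1,"slide": [2,0,0],"spin": 0},{"hand": -1,"slide": [1,0,0],"spin": 0},{"hand": -1,"slide": [0,0,0],"spin": 0}])

```text
time: 7.9
tool_pos: [0.4678, 0.3476, 0.0842]
tool_rot: [-0.345, 1.55, -0.417]
contact_force: [0.2, 0.1, -1.3]
opening: 0.0504
```

send_rows(motion=[{"hand": -1,"slide": [0,0,0],"spin": 0},{"hand": -1,"slide": [-1,0,7],"spin": 0},{"hand": -1,"slide": [-1,0,7],"spin": 0},{"hand": -1,"slide": [-1,0,7],"spin": 0},{"hand": -1,"slide": [0,0,0],"spin": 0}], grip_force=8)

```text
time: 8.4
tool_pos: [0.4897, 0.346, 0.0872]
tool_rot: [-0.41, 1.551, -0.481]
contact_force: [-0.0, 1.1, -1.4]
opening: 0.0503
```

```bash
cat > sv.py <<'E'
from h import *; from cell import observe,vision
def sv(tag,r,c,f=4,cam="side"):
    s=observe();print(s["contact_force"].round(2),s["tool_pos"].round(4),round(yawy(pose(s)),2),s["opening"])
    p=vision.read_camera(cam); a=p["pixels"][r[0]:r[1],c[0]:c[1]]; cv2.imwrite(f"pics/{tag}.png",cv2.resize(a,None,fx=f,fy=f,interpolation=cv2.INTER_CUBIC))
    return p
E
python3 -c "
from sv import *
sv('s3',(150,300),(180,360))"
```

```text
[-0.    1.12 -1.38] [0.4897 0.346  0.0872] 85.89 0.05028266869310268
```

View pics/s3.png

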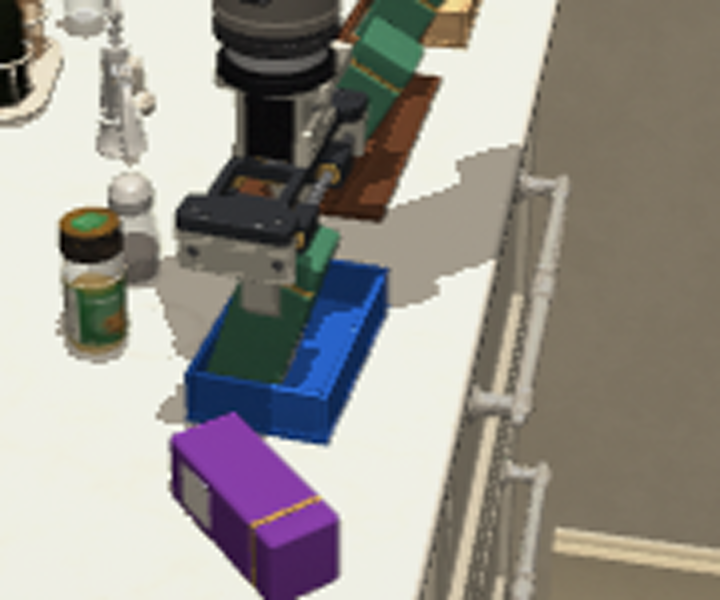

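send_rows(motion=[{"hand": -1,"slide": [0,0,7],"spin": 0},{"hand": -1,"slide": [1,0,7],"spin": 0},{"hand": -1,"slide": [1,0,7],"spin": 0},{"hand": -1,"slide": [1,0,2],"spin": 0},{"hand": -1,"slide": [0,0,0],"spin": 0}])

```text
time: 8.95
tool_pos: [0.514, 0.344, 0.0837]
tool_rot: [-0.479, 1.553, -0.551]
contact_force: [-0.9, -0.2, -1.3]
opening: 0.05
```

```bash
python3 -c "
from sv import *
sv('s4',(150,300),(180,360))"
```

```text
[-0.9  -0.21 -1.31] [0.514  0.344  0.0837] 85.87 0.04996703328570179
```

View pics/s4.png

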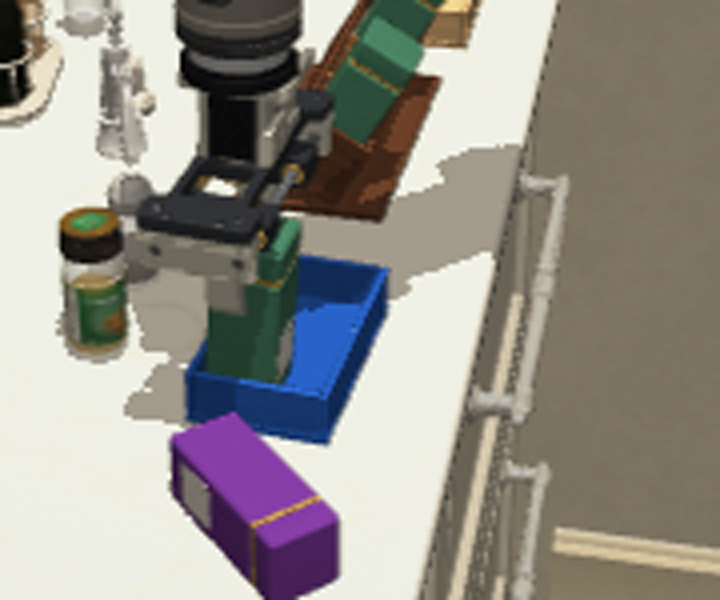

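```bash
cat > lid.py <<'E'
from h import *; from cell import observe,vision
def lid(tag,zmin=0.11,zmax=0.2):
    s=observe(); p=vision.read_camera("wrist"); T=pose(s)@p["T_tool_cam"]; W=cloud(p,T)
    cv2.imwrite(f"pics/{tag}.png",p["pixels"])
    hsv=cv2.cvtColor(p["pixels"],cv2.COLOR_BGR2HSV)
    m=((hsv[...,0]>60)&(hsv[...,0]<100)&(hsv[...,1]>60)&(W[...,2]>zmin)&(W[...,2]<zmax)).astype(np.uint8)
    n,lab,st,_=cv2.connectedComponentsWithStats(m)
    for i in range(1,n):
        if st[i,4]<400: continue
        q=W[cv2.erode((lab==i).astype(np.uint8),np.ones((7,7)))>0]
        best=None; rng=np.random.default_rng(0)
        for _ in range(200):
            a,b,c=q[rng.choice(len(q),3)]; nn=np.cross(b-a,c-a); l=np.linalg.norm(nn)
            if l<1e-6: continue
            nn/=l; k=abs((q-a)@nn)<.0015
            if abs(nn[2])>.6 and (best is None or k.sum()>best.sum()): best=k
        L=q[best]; c=L.mean(0); nn=np.linalg.svd(L-c,full_matrices=False)[2][2]; nn*=np.sign(nn[2])
        lo,hi=np.percentile(L,1,0),np.percentile(L,99,0)
        print(st[i].tolist(),len(L),"normal",nn.round(3),"tilt",np.degrees(np.arccos(nn[2])).round(1),"lo",lo.round(4),"hi",hi.round(4))
    print("tcp",s["tool_pos"].round(4),"F",s["contact_force"].round(2))
E
python3 -c "
from lid import *
lid('w4')"
```

```text
[202, 205, 106, 59, 5910] 3434 normal [-0.103  0.013  0.995] tilt 6.0 lo [0.4782 0.3229 0.1295] hi [0.5003 0.367  0.1338]
[205, 287, 101, 22, 1978] 979 normal [-0.026  0.01   1.   ] tilt 1.6 lo [0.5146 0.3211 0.1331] hi [0.5244 0.3648 0.1355]
tcp [0.5139 0.3439 0.0837] F [-0.23  0.2  -1.77]
```

View pics/w4.png

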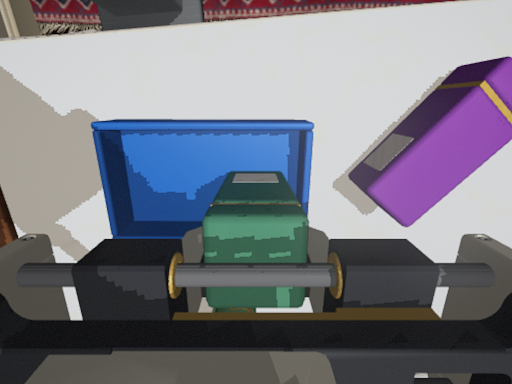

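send_rows(motion=[{"hand": -1,"slide": [0.5,0,5],"spin": 0},{"hand": -1,"slide": [0.5,0,4],"spin": 0},{"hand": -1,"slide": [0,0,0],"spin": 0}])

```text
time: 9.35
tool_pos: [0.523, 0.3434, 0.083]
tool_rot: [-0.493, 1.552, -0.564]
contact_force: [0.3, -0.0, -0.6]
opening: 0.0502
```

```bash
python3 -c "
from lid import *
lid('w5')"
```

```text
[202, 207, 107, 56, 5772] 3195 normal [-0.025  0.012  1.   ] tilt 1.6 lo [0.489  0.3223 0.1317] hi [0.5086 0.3664 0.1346]
[206, 287, 99, 22, 2057] 1101 normal [0.042 0.005 0.999] tilt 2.4 lo [0.524  0.3207 0.1318] hi [0.5349 0.3638 0.1342]
tcp [0.523  0.3434 0.083 ] F [ 0.3  -0.03 -0.61]
```

send_rows(motion=[{"hand": -1,"slide": [2,0,-1],"spin": 0},{"hand": -1,"slide": [1,0,0],"spin": 0},{"hand": -1,"slide": [0,0,0],"spin": 0}], grip_force=4)

```text
time: 9.7
tool_pos: [0.5231, 0.3435, 0.0811]
tool_rot: [-0.377, 1.55, -0.448]
contact_force: [0.6, 0.3, -1.3]
opening: 0.0499
```

send_rows(motion=[{"hand": 0.25,"slide": [0,0,0],"spin": 0},{"hand": 0.25,"slide": [0,0,0],"spin": 0},{"hand": 0.25,"slide": [0,0,0],"spin": 0}])

```text
time: 10.0
tool_pos: [0.5235, 0.3437, 0.0812]
tool_rot: [-0.332, 1.549, -0.403]
contact_force: [0.5, -0.0, -0.1]
opening: 0.0572
```

```bash
python3 -c "
from lid import *
lid('w6')
plan(observe(),[0.47,0.03,0.22],88)"
```

```text
[198, 202, 109, 61, 6275] 3713 normal [-0.029 -0.     1.   ] tilt 1.6 lo [0.4865 0.3212 0.1298] hi [0.5086 0.3654 0.1327]
[204, 287, 98, 19, 1734] 857 normal [ 0.047 -0.001  0.999] tilt 2.7 lo [0.5241 0.3208 0.1305] hi [0.5325 0.363  0.1327]
tcp [0.5235 0.3437 0.0812] F [ 0.45 -0.05 -0.1 ]
tcp [0.5235 0.3437 0.0812] y-heading 85.95 n 8
([-17.1, -39.7, -3.5], np.float64(-0.0045))
([-17.1, -39.7, -3.7], np.float64(-0.0045))
([-17.1, -39.7, -3.9], np.float64(-0.0045))
([-17.1, -39.7, -4.1], np.float64(-0.0045))
([-17.1, -39.6, -4.3], np.float64(-0.0045))
([-17.1, -39.6, -4.4], np.float64(-0.0045))
([-17.1, -39.6, -4.6], np.float64(-0.0045))
([-17.1, -39.6, -4.8], np.float64(-0.0045))
```

View pics/w6.png

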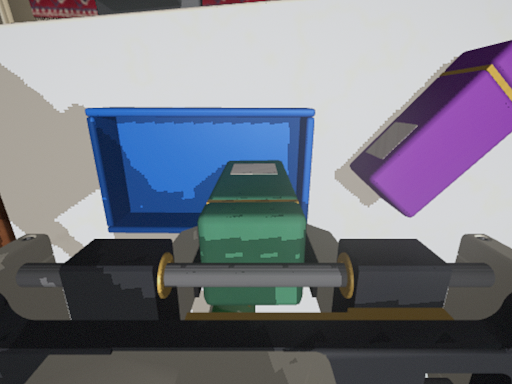

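The tin is level on the tray floor with its lid at z 0.131, and it's released. Next is the +y tin.

send_rows(motion=[{"hand": 0.25,"slide": [-30,0,0],"spin": 0},{"hand": 0.25,"slide": [-40,0,0],"spin": 0},{"hand": 0.25,"slide": [-35,-20,0],"spin": -0.01},{"hand": 0.25,"slide": [0,-48,-6],"spin": -0.01},{"hand": 0.25,"slide": [0,-48,-6],"spin": -0.01},{"hand": 0.25,"slide": [0,-48,-6],"spin": -0.005},{"hand": 0.25,"slide": [0,-48,-6],"spin": 0},{"hand": 0.25,"slide": [0,-40,-4],"spin": 0}])

```text
time: 10.85
tool_pos: [0.4815, 0.0912, 0.1912]
tool_rot: [-0.301, 1.545, -0.325]
contact_force: [0.3, -1.2, -0.6]
opening: 0.0571
```

Run:
```python
from h import *; from cell import observe
s=observe();plan(s,[0.4785,0.0508,0.16],88,step=40)
```

```text
tcp [0.4815 0.0912 0.1912] y-heading 88.57 n 2
([15.7, -20.1, -1.4], np.float64(0.005))
([15.7, -20.1, -1.3], np.float64(0.005))
```

send_rows(motion=[{"hand": 0.25,"slide": [10,-25,-2],"spin": 0.005},{"hand": 0.25,"slide": [10,-15,-1],"spin": 0.005},{"hand": 0.25,"slide": [0,0,0],"spin": 0},{"hand": 0.25,"slide": [0,0,0],"spin": 0}])

```text
time: 11.25
tool_pos: [0.4773, 0.0449, 0.1725]
tool_rot: [-0.284, 1.542, -0.327]
contact_force: [-0.0, 0.9, 0.1]
opening: 0.0574
```

Run:
```python
from lid import *
s=observe();plan(s,[0.4785,0.0508,0.094],88,step=40); lid("w7"); plan(observe(),[0.4785,0.0508,0.094],88,step=40)
```

```text
tcp [0.4773 0.0449 0.1725] y-heading 87.56 n 2
([39.2, 3.3, -0.6], np.float64(-0.0039))
([39.2, 3.3, -0.6], np.float64(-0.0039))
[235, 167, 64, 66, 4066] 2724 normal [-0.495  0.013  0.869] tilt 29.7 lo [0.4434 0.0314 0.1284] hi [0.482  0.074  0.1501]
[25, 168, 94, 65, 5088] 2738 normal [-0.497  0.026  0.867] tilt 29.9 lo [ 0.4377 -0.1262  0.1281] hi [ 0.4765 -0.0825  0.15  ]
tcp [0.4773 0.0449 0.1725] F [-0.03  0.94  0.1 ]
tcp [0.4774 0.0451 0.1725] y-heading 87.6 n 2
([39.2, 3.2, -0.6], np.float64(-0.0035))
([39.2, 3.2, -0.6], np.float64(-0.0035))
```

send_rows(motion=[{"hand": 0.25,"slide": [5,6.5,0],"spin": -0.005},{"hand": 0.25,"slide": [20,0,0],"spin": 0},{"hand": 0.25,"slide": [20,0,0],"spin": 0}])

```text
time: 11.6
tool_pos: [0.4819, 0.0549, 0.1292]
tool_rot: [-0.209, 1.534, -0.241]
contact_force: [-0.2, 0.8, -0.2]
opening: 0.0576
```

Run:
```python
from h import *; from cell import observe
s=observe();plan(s,[0.4785,0.0513,0.094],88,step=40)
```

```text
tcp [0.4819 0.0549 0.1292] y-heading 88.12 n 1
([35.1, -3.5, -4.5], np.float64(0.0021))
```

send_rows(motion=[{"hand": 0.25,"slide": [15,-3.5,-3],"spin": 0},{"hand": 0.25,"slide": [18,0,-2],"spin": 0},{"hand": 0.25,"slide": [0,0,0],"spin": 0}])

```text
time: 11.9
tool_pos: [0.477, 0.0557, 0.0927]
tool_rot: [-0.201, 1.537, -0.228]
contact_force: [-0.6, 0.5, 0.6]
opening: 0.0573
```

Run:
```python
from h import *; from cell import observe
s=observe();plan(s,[0.4785,0.0513,0.094],88,step=40)
```

```text
tcp [0.477  0.0557 0.0927] y-heading 88.47 n 1
([-1.2, -4.3, 1.7], np.float64(0.0082))
```

send_rows(motion=[{"hand": 0.25,"slide": [-1,-4,1.5],"spin": 0.008},{"hand": 0.25,"slide": [0,0,0],"spin": 0},{"hand": -1,"slide": [0,0,0],"spin": 0},{"hand": -1,"slide": [0,0,0],"spin": 0},{"hand": -1,"slide": [0,0,0],"spin": 0}], grip_force=30)

```text
time: 12.4
tool_pos: [0.4801, 0.0533, 0.0961]
tool_rot: [-0.168, 1.533, -0.2]
contact_force: [0.9, -0.4, -5.0]
opening: 0.0502
```

send_rows(motion=[{"hand": -1,"slide": [-10,0,-5.5],"spin": 0},{"hand": -1,"slide": [-13,0,-7],"spin": 0},{"hand": -1,"slide": [-13,0,-7],"spin": 0},{"hand": -1,"slide": [-13,0,-7],"spin": 0}])

```text
time: 12.8
tool_pos: [0.4501, 0.0544, 0.1465]
tool_rot: [-0.167, 1.534, -0.2]
contact_force: [-0.7, -0.3, -5.6]
opening: 0.0497
```

send_rows(motion=[{"hand": -1,"slide": [-13,0,-6.5],"spin": 0},{"hand": -1,"slide": [-13,0,-6.5],"spin": 0},{"hand": -1,"slide": [-20,0,-8],"spin": 0},{"hand": -1,"slide": [-20,0,-5],"spin": 0},{"hand": -1,"slide": [0,0,0],"spin": 0},{"hand": -1,"slide": [0,0,0],"spin": 0}])

```text
time: 13.4
tool_pos: [0.4121, 0.0562, 0.2181]
tool_rot: [-0.201, 1.539, -0.234]
contact_force: [-0.2, -0.9, -6.0]
opening: 0.0496
```

```bash
python3 -c "
from sv import *
sv('s5',(80,300),(180,400),2.7)
plan(observe(),[0.4633,-0.349,0.23],90,step=42)"
```

```text
[-0.22 -0.92 -6.01] [0.4121 0.0562 0.2181] 88.12 0.049616147461207655
tcp [0.4123 0.0562 0.2181] y-heading 88.12 n 10
([-0.7, -40.3, 6.5], np.float64(-0.0033))
([-0.7, -40.4, 6.3], np.float64(-0.0033))
([-0.7, -40.4, 6.2], np.float64(-0.0033))
([-0.7, -40.4, 6.1], np.float64(-0.0033))
([-0.7, -40.4, 5.9], np.float64(-0.0033))
([-0.7, -40.4, 5.8], np.float64(-0.0033))
([-0.7, -40.5, 5.7], np.float64(-0.0033))
([-0.7, -40.5, 5.5], np.float64(-0.0033))
([-0.7, -40.5, 5.4], np.float64(-0.0033))
([-0.7, -40.5, 5.3], np.float64(-0.0033))
```

View pics/s5.png

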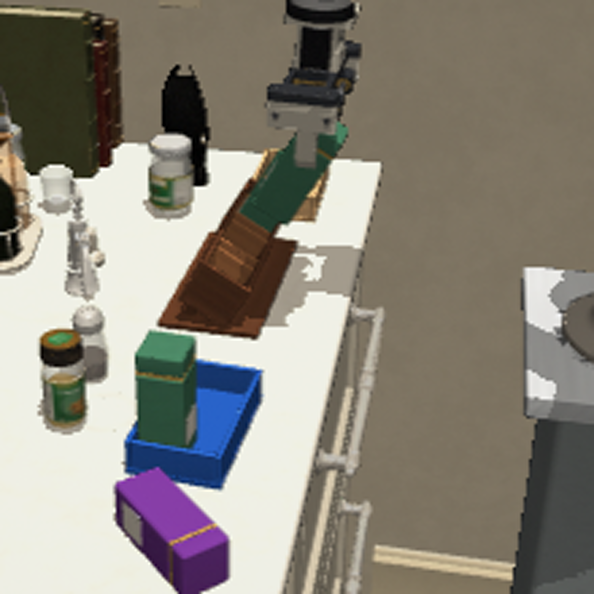

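Force is about -6 N, so the +y tin is full and goes to the wood tray. I'll raise it first to clear the remaining tin.

send_rows(motion=[{"hand": -1,"slide": [-25,0,0],"spin": -0.003},{"hand": -1,"slide": [-30,-20,4],"spin": -0.004},{"hand": -1,"slide": [-3,-38,6],"spin": -0.004},{"hand": -1,"slide": [-1,-38,6],"spin": -0.004},{"hand": -1,"slide": [-1,-38,6],"spin": -0.004},{"hand": -1,"slide": [-1,-38,6],"spin": -0.004},{"hand": -1,"slide": [-1,-38,6],"spin": -0.003},{"hand": -1,"slide": [-1,-38,6],"spin": -0.003}])

```text
time: 14.25
tool_pos: [0.4438, -0.1961, 0.276]
tool_rot: [-0.042, 1.558, -0.036]
contact_force: [1.3, 1.1, -5.3]
opening: 0.0499
```

send_rows(motion=[{"hand": -1,"slide": [0,-38,6],"spin": -0.003},{"hand": -1,"slide": [0,-38,5],"spin": -0.003},{"hand": -1,"slide": [0,-38,4],"spin": 0},{"hand": -1,"slide": [0,0,0],"spin": 0},{"hand": -1,"slide": [0,0,0],"spin": 0}])

```text
time: 14.75
tool_pos: [0.4579, -0.3194, 0.2664]
tool_rot: [1.34, 1.563, 1.345]
contact_force: [-0.1, 0.0, -5.5]
opening: 0.0496
```

Run:
```python
from lid import *
lid("w8",0.15,0.35); plan(observe(),[0.460,-0.351,0.11],90,step=40)
# wood tray
s=observe(); p=vision.read_camera("wrist"); W=cloud(p,pose(s)@p["T_tool_cam"])
hsv=cv2.cvtColor(p["pixels"],cv2.COLOR_BGR2HSV)
k=(hsv[...,0]>10)&(hsv[...,0]<32)&(hsv[...,1]>50)&(W[...,2]>.028)&(W[...,2]<.05)&(W[...,1]<-0.2)
q=W[k]; print(cv2.minAreaRect(q[:,:2].astype(np.float32)), np.percentile(q,1,0).round(3),np.percentile(q,99,0).round(3))
```

```text
[205, 197, 101, 66, 6249] 3925 normal [-0.468 -0.009  0.884] tilt 27.9 lo [ 0.4212 -0.3432  0.2993] hi [ 0.446  -0.2991  0.3132]
[204, 287, 103, 12, 1138] 457 normal [ 0.238 -0.002  0.971] tilt 13.8 lo [ 0.4579 -0.3424  0.3184] hi [ 0.4615 -0.2999  0.3209]
tcp [ 0.4579 -0.3194  0.2664] F [-0.05  0.02 -5.51]
tcp [ 0.4578 -0.3194  0.2663] y-heading 90.35 n 4
([39.0, -8.2, 0.5], np.float64(0.0015))
([39.0, -8.2, 0.5], np.float64(0.0015))
([39.0, -8.2, 0.5], np.float64(0.0015))
([39.0, -8.2, 0.5], np.float64(0.0015))
((0.41268232464790344, -0.3579229712486267), (0.329156756401062, 0.24705787003040314), 0.2541334927082062) [ 0.266 -0.481  0.029] [ 0.536 -0.235  0.046]
```

View pics/w8.png

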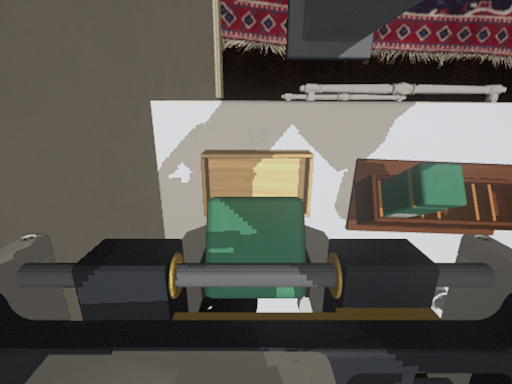

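Run:
```python
from lid import *
s=observe(); p=vision.read_camera("wrist"); W=cloud(p,pose(s)@p["T_tool_cam"])
hsv=cv2.cvtColor(p["pixels"],cv2.COLOR_BGR2HSV)
sl=(slice(148,195),slice(195,320))
q=W[sl].reshape(-1,3); q=q[(q[:,2]>.03)&(q[:,2]<.05)]
print(len(q),np.percentile(q,[0.5,2,50,98,99.5],axis=0).round(4)); print(s["tool_pos"])
```

```text
933 [[ 0.4392 -0.3979  0.0305]
 [ 0.4394 -0.3973  0.0319]
 [ 0.4441 -0.3153  0.0401]
 [ 0.4997 -0.2336  0.042 ]
 [ 0.5018 -0.2328  0.0424]]
[ 0.45795567 -0.31862548  0.26692194]
```

send_rows(motion=[{"hand": -1,"slide": [20,-25,0],"spin": 0.003},{"hand": -1,"slide": [40,-9,0],"spin": 0.003},{"hand": -1,"slide": [40,0,0],"spin": 0},{"hand": -1,"slide": [40,0,0],"spin": 0},{"hand": -1,"slide": [22,0,0],"spin": 0},{"hand": -1,"slide": [0,0,0],"spin": 0}])

```text
time: 15.5
tool_pos: [0.4626, -0.3467, 0.1044]
tool_rot: [0.158, 1.561, 0.169]
contact_force: [-0.6, -0.1, -5.1]
opening: 0.0499
```

Run:
```python
from lid import *
lid("w9"); plan(observe(),[0.460,-0.353,0.09],90,step=40)
```

```text
[205, 197, 101, 66, 6387] 4139 normal [-0.475 -0.007  0.88 ] tilt 28.4 lo [ 0.4253 -0.3701  0.1364] hi [ 0.4505 -0.3262  0.151 ]
[204, 287, 103, 11, 1080] 355 normal [0.313 0.001 0.95 ] tilt 18.2 lo [ 0.4621 -0.3682  0.1565] hi [ 0.4655 -0.3279  0.1589]
tcp [ 0.4626 -0.3467  0.1044] F [-0.65 -0.11 -5.12]
tcp [ 0.4633 -0.3472  0.1061] y-heading 90.62 n 1
([16.1, -5.7, -3.5], np.float64(0.0108))
```

View pics/w9.png

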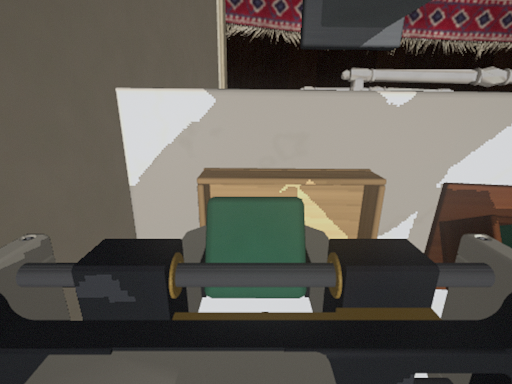

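send_rows(motion=[{"hand": -1,"slide": [9,-5,-2],"spin": 0.008},{"hand": -1,"slide": [6,0,-1],"spin": 0},{"hand": -1,"slide": [2,0,0],"spin": 0},{"hand": -1,"slide": [0,0,0],"spin": 0}])

```text
time: 15.95
tool_pos: [0.4631, -0.354, 0.0935]
tool_rot: [-0.372, 1.551, -0.368]
contact_force: [-0.0, 0.9, -5.3]
opening: 0.0494
```

send_rows(motion=[{"hand": -1,"slide": [2,0,0],"spin": 0},{"hand": -1,"slide": [1,0,0],"spin": 0},{"hand": -1,"slide": [0,0,0],"spin": 0}])

```text
time: 16.25
tool_pos: [0.4637, -0.3547, 0.0917]
tool_rot: [-0.417, 1.549, -0.413]
contact_force: [-0.2, 0.7, -5.9]
opening: 0.0501
```

send_rows(motion=[{"hand": -1,"slide": [3,0,0],"spin": 0},{"hand": -1,"slide": [1.5,0,0],"spin": 0},{"hand": -1,"slide": [0,0,0],"spin": 0}])

```text
time: 16.55
tool_pos: [0.4639, -0.3548, 0.087]
tool_rot: [-0.422, 1.549, -0.418]
contact_force: [0.8, 0.3, -5.6]
opening: 0.05
```

send_rows(motion=[{"hand": -1,"slide": [2,0,0],"spin": 0},{"hand": -1,"slide": [1.5,0,0],"spin": 0},{"hand": -1,"slide": [0,0,0],"spin": 0}])

```text
time: 16.85
tool_pos: [0.4642, -0.355, 0.085]
tool_rot: [-0.438, 1.548, -0.435]
contact_force: [0.4, 0.1, -5.2]
opening: 0.0499
```

send_rows(motion=[{"hand": -1,"slide": [2,0,0],"spin": 0},{"hand": -1,"slide": [1.5,0,0],"spin": 0},{"hand": -1,"slide": [0,0,0],"spin": 0}])

```text
time: 17.15
tool_pos: [0.4643, -0.3551, 0.085]
tool_rot: [-0.469, 1.546, -0.464]
contact_force: [-0.3, 0.1, -5.1]
opening: 0.0498
```

send_rows(motion=[{"hand": -1,"slide": [2,0,0],"spin": 0},{"hand": -1,"slide": [1.5,0,0],"spin": 0},{"hand": -1,"slide": [0,0,0],"spin": 0}])

```text
time: 17.45
tool_pos: [0.4645, -0.3552, 0.0849]
tool_rot: [-0.489, 1.544, -0.484]
contact_force: [-1.5, 0.9, -5.1]
opening: 0.0499
```

Run:
```python
from lid import *
lid("w10"); 
from sv import *
sv('s6',(90,190),(240,360),6); print(observe()["qpos"])
```

```text
[205, 197, 101, 66, 6393] 4448 normal [-0.49   0.009  0.872] tilt 29.3 lo [ 0.4268 -0.378   0.1164] hi [ 0.4517 -0.334   0.1313]
[204, 287, 103, 11, 1084] 381 normal [0.194 0.012 0.981] tilt 11.2 lo [ 0.4634 -0.3769  0.1369] hi [ 0.4665 -0.3345  0.1393]
tcp [ 0.4645 -0.3552  0.0849] F [-1.45  0.87 -5.11]
[-1.25  0.81  1.47] [ 0.4646 -0.3553  0.0848] 90.24 0.04965963027555829
[-0.78827493  0.5788042   1.56213821  0.00978938  0.97491753 -2.3687988 ]
```

View pics/s6.png

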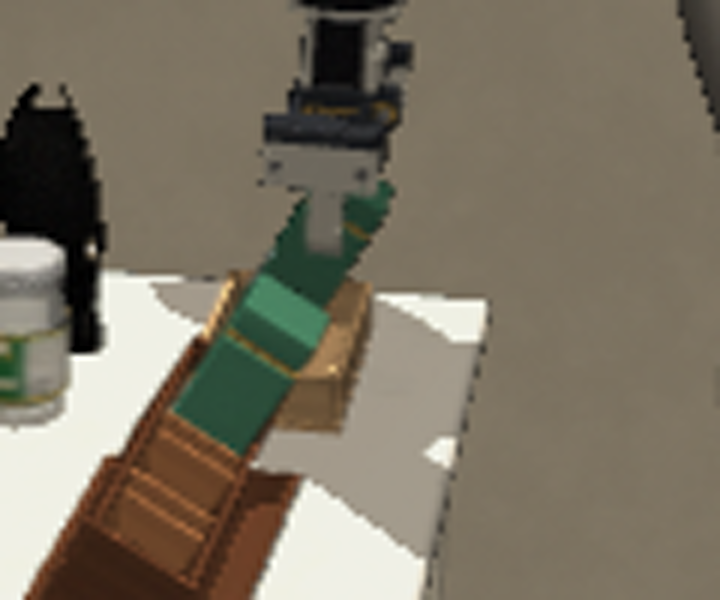

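send_rows(motion=[{"hand": -1,"slide": [-1,0,0],"spin": 0},{"hand": -1,"slide": [-1,0,6],"spin": 0},{"hand": -1,"slide": [-1,0,6],"spin": 0},{"hand": -1,"slide": [-1,0,6],"spin": 0},{"hand": -1,"slide": [-0.5,0,6],"spin": 0},{"hand": -1,"slide": [0,0,0],"spin": 0}], grip_force=12)

```text
time: 18.15
tool_pos: [0.4895, -0.3551, 0.0875]
tool_rot: [-0.5, 1.548, -0.495]
contact_force: [-0.9, 0.3, -2.0]
opening: 0.0497
```

Run:
```python
from lid import *
lid("w11"); print(observe()["contact_force"])
```

```text
[205, 201, 101, 62, 6119] 4363 normal [-0.294  0.008  0.956] tilt 17.1 lo [ 0.4519 -0.378   0.1261] hi [ 0.4763 -0.3339  0.1347]
[205, 287, 101, 13, 1279] 599 normal [-0.046  0.006  0.999] tilt 2.6 lo [ 0.4899 -0.3773  0.1377] hi [ 0.494  -0.3342  0.1403]
tcp [ 0.4895 -0.3551  0.0875] F [-0.86  0.29 -2.04]
[ 0.20914887  0.24055399 -3.43482054]
```

send_rows(motion=[{"hand": -1,"slide": [0,0,6],"spin": 0},{"hand": -1,"slide": [0.5,0,6],"spin": 0},{"hand": -1,"slide": [1,0,6],"spin": 0},{"hand": -1,"slide": [1,0,6],"spin": 0},{"hand": -1,"slide": [0,0,0],"spin": 0}])

```text
time: 18.7
tool_pos: [0.5151, -0.3548, 0.0847]
tool_rot: [-0.489, 1.549, -0.485]
contact_force: [-0.2, -0.7, -4.8]
opening: 0.0499
```

Run:
```python
from lid import *
lid("w12"); print(observe()["contact_force"])
```

```text
[203, 200, 105, 63, 6070] 3694 normal [-0.075  0.008  0.997] tilt 4.3 lo [ 0.4781 -0.3776  0.1299] hi [ 0.501  -0.3337  0.1337]
[206, 287, 99, 16, 1505] 742 normal [0.025 0.013 1.   ] tilt 1.6 lo [ 0.5175 -0.3768  0.1326] hi [ 0.5237 -0.3341  0.1349]
tcp [ 0.5151 -0.3548  0.0847] F [-0.17 -0.65 -4.85]
[ 0.78653882 -0.27263601 -4.95379984]
```

send_rows(motion=[{"hand": -1,"slide": [1,0,4],"spin": 0},{"hand": -1,"slide": [1,0,3],"spin": 0},{"hand": -1,"slide": [0,0,0],"spin": 0}])

```text
time: 19.05
tool_pos: [0.522, -0.3547, 0.0832]
tool_rot: [-0.496, 1.55, -0.492]
contact_force: [-1.1, 1.2, -4.0]
opening: 0.0498
```

Run:
```python
from lid import *
lid("w13"); print(observe()["contact_force"])
```

```text
[202, 201, 107, 62, 6086] 3560 normal [-0.018  0.005  1.   ] tilt 1.1 lo [ 0.4856 -0.3775  0.1305] hi [ 0.5076 -0.3335  0.1333]
[206, 287, 99, 16, 1504] 748 normal [0.08  0.011 0.997] tilt 4.6 lo [ 0.5247 -0.3768  0.1306] hi [ 0.5311 -0.3341  0.1329]
tcp [ 0.522  -0.3547  0.0832] F [-1.12  1.15 -4.  ]
[-2.05583179  0.24304721 -2.2234306 ]
```

Upright now. I'll press down slightly until the floor bears the weight, then release.

send_rows(motion=[{"hand": -1,"slide": [2,0,0],"spin": 0},{"hand": -1,"slide": [1,0,-1],"spin": 0},{"hand": -1,"slide": [0,0,0],"spin": 0},{"hand": -1,"slide": [0,0,0],"spin": 0}], grip_force=6)

```text
time: 19.5
tool_pos: [0.5225, -0.3551, 0.0823]
tool_rot: [-0.467, 1.544, -0.464]
contact_force: [-2.2, 0.6, -1.9]
opening: 0.0501
```

Run:
```python
from lid import *
lid("w14"); print(observe()["contact_force"])
```

```text
[201, 200, 108, 63, 6131] 3665 normal [-0.011  0.006  1.   ] tilt 0.7 lo [ 0.4854 -0.3779  0.1306] hi [ 0.5073 -0.3339  0.1333]
[206, 287, 99, 16, 1508] 623 normal [0.087 0.009 0.996] tilt 5.0 lo [ 0.5244 -0.3768  0.1304] hi [ 0.5309 -0.3342  0.1329]
tcp [ 0.5225 -0.3551  0.0823] F [-2.18  0.6  -1.89]
[-2.04762953  0.30360884 -0.71472785]
```

send_rows(motion=[{"hand": 0.25,"slide": [0,0,0],"spin": 0},{"hand": 0.25,"slide": [0,0,0],"spin": 0},{"hand": 0.25,"slide": [0,0,0],"spin": 0},{"hand": 0.25,"slide": [-25,0,0],"spin": 0},{"hand": 0.25,"slide": [-40,0,0],"spin": 0},{"hand": 0.25,"slide": [-35,20,0],"spin": 0.01},{"hand": 0.25,"slide": [0,45,-7],"spin": 0.01}])

```text
time: 20.25
tool_pos: [0.5155, -0.2934, 0.1846]
tool_rot: [-0.493, 1.537, -0.516]
contact_force: [1.2, -0.4, -0.2]
opening: 0.0574
```

send_rows(motion=[{"hand": 0.25,"slide": [0,45,-7],"spin": 0.01},{"hand": 0.25,"slide": [0,45,-7],"spin": 0.005},{"hand": 0.25,"slide": [0,45,-7],"spin": 0},{"hand": 0.25,"slide": [0,25,-7],"spin": 0},{"hand": 0.25,"slide": [0,0,0],"spin": 0},{"hand": 0.25,"slide": [0,0,0],"spin": 0}])

```text
time: 20.85
tool_pos: [0.4928, -0.1239, 0.1849]
tool_rot: [-0.432, 1.527, -0.468]
contact_force: [0.4, -0.6, -0.9]
opening: 0.0571
```

Run:
```python
from lid import *
lid("w15"); plan(observe(),[0.473,-0.106,0.16],88,step=40)
from sv import *
sv('s7',(80,280),(170,370),3)
```

```text
[246, 137, 64, 69, 4124] 2707 normal [-0.494  0.018  0.869] tilt 29.6 lo [ 0.4384 -0.1282  0.1288] hi [ 0.4767 -0.0858  0.1504]
[0, 195, 47, 53, 1732] 549 normal [-0.021  0.054  0.998] tilt 3.3 lo [ 0.4844 -0.3585  0.1289] hi [ 0.5204 -0.3312  0.1327]
tcp [ 0.4928 -0.1239  0.1849] F [ 0.38 -0.58 -0.91]
tcp [ 0.4928 -0.1241  0.1848] y-heading 87.9 n 1
([23.7, 17.8, -21.4], np.float64(-0.0017))
[0.56 1.08 0.91] [ 0.4928 -0.1241  0.1848] 87.9 0.057675122880371646
```

View pics/s7.png

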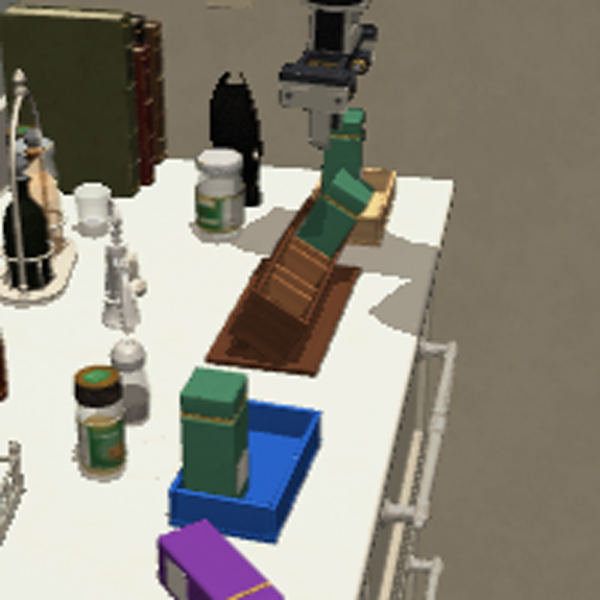

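send_rows(motion=[{"hand": 0.25,"slide": [10,18,-20],"spin": -0.002},{"hand": 0.25,"slide": [8,0,0],"spin": 0},{"hand": 0.25,"slide": [0,0,0],"spin": 0},{"hand": 0.25,"slide": [0,0,0],"spin": 0}])

```text
time: 21.35
tool_pos: [0.476, -0.111, 0.1651]
tool_rot: [-0.445, 1.525, -0.485]
contact_force: [0.3, 1.2, -0.3]
opening: 0.0573
```

Run:
```python
from lid import *
lid("w16"); plan(observe(),[0.473,-0.1065,0.095],88,step=40)
```

```text
[228, 163, 68, 69, 4410] 2927 normal [-0.496  0.017  0.868] tilt 29.8 lo [ 0.4374 -0.1281  0.1281] hi [ 0.4762 -0.0856  0.1501]
tcp [ 0.476  -0.111   0.1651] F [ 0.34  1.24 -0.25]
tcp [ 0.4762 -0.1111  0.1652] y-heading 87.64 n 2
([34.9, 2.9, -3.1], np.float64(-0.0031))
([34.9, 3.0, -3.1], np.float64(-0.0031))
```

send_rows(motion=[{"hand": 0.25,"slide": [8,5,-3],"spin": -0.004},{"hand": 0.25,"slide": [25,0,-1],"spin": 0},{"hand": 0.25,"slide": [15,0,-1],"spin": 0},{"hand": 0.25,"slide": [0,0,0],"spin": 0}])

```text
time: 21.8
tool_pos: [0.4749, -0.1081, 0.1156]
tool_rot: [-0.44, 1.521, -0.478]
contact_force: [-0.7, 0.4, 0.7]
opening: 0.0572
```

Run:
```python
from h import *; from cell import observe
plan(observe(),[0.473,-0.1065,0.095],88,step=40)
```

```text
tcp [ 0.4749 -0.1081  0.1156] y-heading 87.79 n 1
([20.4, 2.0, -2.9], np.float64(-0.0036))
```

send_rows(motion=[{"hand": 0.25,"slide": [11,2,-1.5],"spin": -0.003},{"hand": 0.25,"slide": [10,0,-1],"spin": 0},{"hand": 0.25,"slide": [0,0,0],"spin": 0},{"hand": 0.25,"slide": [0,0,0],"spin": 0},{"hand": -1,"slide": [0,0,0],"spin": 0},{"hand": -1,"slide": [0,0,0],"spin": 0},{"hand": -1,"slide": [0,0,0],"spin": 0}], grip_force=30)

```text
time: 22.5
tool_pos: [0.4751, -0.1068, 0.0957]
tool_rot: [-0.427, 1.517, -0.462]
contact_force: [-0.5, 1.7, -2.2]
opening: 0.0503
```

send_rows(motion=[{"hand": -1,"slide": [-10,0,-5.5],"spin": 0},{"hand": -1,"slide": [-13,0,-7],"spin": 0},{"hand": -1,"slide": [-13,0,-7],"spin": 0},{"hand": -1,"slide": [-13,0,-7],"spin": 0}])

```text
time: 22.9
tool_pos: [0.4448, -0.1047, 0.1458]
tool_rot: [-0.424, 1.517, -0.459]
contact_force: [0.4, -0.2, -4.3]
opening: 0.05
```

send_rows(motion=[{"hand": -1,"slide": [-13,0,-6.5],"spin": 0},{"hand": -1,"slide": [-13,0,-6.5],"spin": 0},{"hand": -1,"slide": [-20,0,-8],"spin": 0},{"hand": -1,"slide": [-20,0,-5],"spin": 0},{"hand": -1,"slide": [0,0,0],"spin": 0},{"hand": -1,"slide": [0,0,0],"spin": 0},{"hand": -1,"slide": [0,0,0],"spin": 0}])

```text
time: 23.6
tool_pos: [0.4061, -0.1005, 0.2165]
tool_rot: [-0.483, 1.522, -0.518]
contact_force: [-0.1, 0.7, -4.4]
opening: 0.0499
```

Run:
```python
from lid import *
lid("w17",0.12,0.3)
for i in range(3):
    vision.read_camera("wrist"); s=observe(); print(s["contact_force"].round(2),s["tool_pos"].round(4))
```

```text
[205, 197, 101, 66, 6321] 4002 normal [-0.5    0.034  0.865] tilt 30.1 lo [ 0.3676 -0.1219  0.2483] hi [ 0.3924 -0.0778  0.263 ]
[204, 287, 103, 11, 1091] 366 normal [0.239 0.011 0.971] tilt 13.9 lo [ 0.4033 -0.1221  0.2688] hi [ 0.4074 -0.0793  0.2712]
tcp [ 0.4061 -0.1005  0.2165] F [-0.14  0.66 -4.36]
[-0.22 -0.35 -4.29] [ 0.4062 -0.1005  0.2161]
[ 0.14  0.45 -4.62] [ 0.4063 -0.1005  0.2161]
[ 0.    0.66 -4.89] [ 0.4064 -0.1006  0.2162]
```

About -4.5 N, so this one is full too. It goes to the wood tray's +y slot at y≈-0.274.

Run:
```python
from h import *; from cell import observe
plan(observe(),[0.460,-0.274,0.23],90,step=40)
```

```text
tcp [ 0.4064 -0.1006  0.2162] y-heading 87.97 n 5
([-1.5, -34.3, 12.0], np.float64(-0.0071))
([-1.5, -34.4, 11.8], np.float64(-0.0071))
([-1.5, -34.5, 11.5], np.float64(-0.0071))
([-1.5, -34.6, 11.3], np.float64(-0.0071))
([-1.5, -34.7, 11.0], np.float64(-0.0071))
```

send_rows(motion=[{"hand": -1,"slide": [-4,-30,11],"spin": -0.007},{"hand": -1,"slide": [-4,-34,11],"spin": -0.007},{"hand": -1,"slide": [-3,-34,11],"spin": -0.007},{"hand": -1,"slide": [-2,-34,11],"spin": -0.007},{"hand": -1,"slide": [-2,-25,8],"spin": -0.007},{"hand": -1,"slide": [0,0,0],"spin": 0},{"hand": -1,"slide": [0,0,0],"spin": 0}])

```text
time: 24.5
tool_pos: [0.4554, -0.2631, 0.2312]
tool_rot: [-0.489, 1.534, -0.484]
contact_force: [0.1, 0.3, -4.9]
opening: 0.0501
```

Run:
```python
from h import *; from cell import observe
plan(observe(),[0.460,-0.274,0.10],90,step=40)
```

```text
tcp [ 0.4554 -0.2631  0.2312] y-heading 90.21 n 4
([32.9, -2.2, 0.1], np.float64(0.0009))
([32.9, -2.2, 0.1], np.float64(0.0009))
([32.9, -2.2, 0.1], np.float64(0.0009))
([32.9, -2.2, 0.1], np.float64(0.0009))
```

send_rows(motion=[{"hand": -1,"slide": [10,-9,0],"spin": 0.003},{"hand": -1,"slide": [35,0,0],"spin": 0},{"hand": -1,"slide": [35,0,0],"spin": 0},{"hand": -1,"slide": [35,0,0],"spin": 0},{"hand": -1,"slide": [12,0,0],"spin": 0},{"hand": -1,"slide": [0,0,0],"spin": 0}])

```text
time: 25.1
tool_pos: [0.4587, -0.2717, 0.0968]
tool_rot: [-0.478, 1.536, -0.473]
contact_force: [0.4, -0.9, -5.3]
opening: 0.0501
```

Run:
```python
from lid import *
plan(observe(),[0.460,-0.274,0.09],90,step=40); lid("w18");
```

```text
tcp [ 0.4587 -0.2717  0.0968] y-heading 90.26 n 1
([6.9, -2.2, 1.1], np.float64(0.0046))
[205, 197, 101, 66, 6406] 3962 normal [-0.492  0.008  0.871] tilt 29.5 lo [ 0.4205 -0.2944  0.1286] hi [ 0.4452 -0.2503  0.1434]
[204, 287, 103, 11, 1089] 378 normal [0.298 0.018 0.954] tilt 17.4 lo [ 0.4568 -0.2936  0.149 ] hi [ 0.4602 -0.2508  0.1516]
tcp [ 0.4587 -0.2717  0.0968] F [ 0.45 -0.86 -5.29]
```

View pics/w18.png

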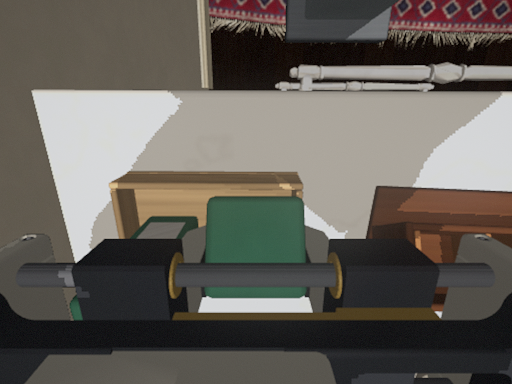

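send_rows(motion=[{"hand": -1,"slide": [5,-2,0],"spin": 0.004},{"hand": -1,"slide": [2,0,0],"spin": 0},{"hand": -1,"slide": [2,0,0],"spin": 0},{"hand": -1,"slide": [0,0,0],"spin": 0}])

```text
time: 25.55
tool_pos: [0.4606, -0.2749, 0.0907]
tool_rot: [-0.506, 1.53, -0.505]
contact_force: [-0.6, 0.2, -5.0]
opening: 0.05
```

send_rows(motion=[{"hand": -1,"slide": [2,0,0],"spin": 0},{"hand": -1,"slide": [1.5,0,0],"spin": 0},{"hand": -1,"slide": [0,0,0],"spin": 0},{"hand": -1,"slide": [0,0,0],"spin": 0}])

```text
time: 25.95
tool_pos: [0.4613, -0.2754, 0.0881]
tool_rot: [-0.516, 1.527, -0.515]
contact_force: [0.3, -0.4, -4.0]
opening: 0.0498
```

send_rows(motion=[{"hand": -1,"slide": [2,0,0],"spin": 0},{"hand": -1,"slide": [1.5,0,0],"spin": 0},{"hand": -1,"slide": [0,0,0],"spin": 0},{"hand": -1,"slide": [0,0,0],"spin": 0}])

```text
time: 26.35
tool_pos: [0.4615, -0.2756, 0.0846]
tool_rot: [-0.518, 1.527, -0.516]
contact_force: [-0.6, -0.6, -3.6]
opening: 0.0499
```

send_rows(motion=[{"hand": -1,"slide": [2,0,0],"spin": 0},{"hand": -1,"slide": [1,0,0],"spin": 0},{"hand": -1,"slide": [0,0,0],"spin": 0},{"hand": -1,"slide": [0,0,0],"spin": 0}])

```text
time: 26.75
tool_pos: [0.4617, -0.2757, 0.0847]
tool_rot: [-0.524, 1.525, -0.522]
contact_force: [-0.6, -0.9, -4.1]
opening: 0.0496
```

Contact again, at z≈0.0847 as before. I'll pivot it upright against the +x wall the same way.

send_rows(motion=[{"hand": -1,"slide": [-1,0,0],"spin": 0},{"hand": -1,"slide": [-1,0,6],"spin": 0},{"hand": -1,"slide": [-1,0,6],"spin": 0},{"hand": -1,"slide": [-1,0,6],"spin": 0},{"hand": -1,"slide": [-0.5,0,6],"spin": 0},{"hand": -1,"slide": [0,0,0],"spin": 0}], grip_force=12)

```text
time: 27.35
tool_pos: [0.4864, -0.2752, 0.089]
tool_rot: [-0.534, 1.53, -0.532]
contact_force: [-0.1, -0.0, -5.6]
opening: 0.0498
```

Run:
```python
from lid import *
lid("w19"); print(observe()["contact_force"])
```

```text
[204, 199, 102, 64, 6195] 4354 normal [-0.327  0.019  0.945] tilt 19.1 lo [ 0.448  -0.2975  0.1261] hi [ 0.4726 -0.2534  0.136 ]
[63, 287, 20, 34, 421] 137 normal [ 0.004 -0.318  0.948] tilt 18.6 lo [ 0.4957 -0.3757  0.1305] hi [ 0.5144 -0.3717  0.1327]
[205, 287, 101, 12, 1186] 503 normal [0.051 0.021 0.998] tilt 3.2 lo [ 0.4859 -0.2967  0.1391] hi [ 0.4894 -0.2537  0.1423]
tcp [ 0.4864 -0.2752  0.089 ] F [-0.1  -0.05 -5.62]
[ 0.52826237 -0.69494437 -3.92963892]
```

send_rows(motion=[{"hand": -1,"slide": [0.5,0,6],"spin": 0},{"hand": -1,"slide": [0.5,0,6],"spin": 0},{"hand": -1,"slide": [1,0,6],"spin": 0},{"hand": -1,"slide": [1,0,6],"spin": 0},{"hand": -1,"slide": [1,0,4],"spin": 0},{"hand": -1,"slide": [0,0,0],"spin": 0}])

```text
time: 28.0
tool_pos: [0.5161, -0.2748, 0.085]
tool_rot: [-0.538, 1.532, -0.536]
contact_force: [-1.3, 0.4, -4.2]
opening: 0.0495
```

Run:
```python
from lid import *
lid("w20"); print(observe()["contact_force"])
```

```text
[202, 200, 106, 63, 6242] 3578 normal [-0.074  0.019  0.997] tilt 4.4 lo [ 0.4783 -0.2967  0.1301] hi [ 0.5013 -0.2531  0.134 ]
[32, 207, 120, 57, 4326] 1730 normal [-0.056  0.015  0.998] tilt 3.3 lo [ 0.4834 -0.3764  0.129 ] hi [ 0.503  -0.3326  0.1326]
[206, 287, 99, 15, 1356] 684 normal [0.1   0.02  0.995] tilt 5.8 lo [ 0.5179 -0.2964  0.1326] hi [ 0.5232 -0.2536  0.1352]
tcp [ 0.5161 -0.2748  0.085 ] F [-1.33  0.4  -4.17]
[-1.94483635  0.36792609 -4.97063442]
```

send_rows(motion=[{"hand": -1,"slide": [1,0,4],"spin": 0},{"hand": -1,"slide": [1,0,3],"spin": 0},{"hand": -1,"slide": [0,0,0],"spin": 0}])

```text
time: 28.35
tool_pos: [0.5231, -0.2749, 0.0837]
tool_rot: [-0.541, 1.532, -0.539]
contact_force: [-2.2, 0.2, -3.6]
opening: 0.0502
```

send_rows(motion=[{"hand": -1,"slide": [2,0,0],"spin": 0},{"hand": -1,"slide": [1,0,-1],"spin": 0},{"hand": -1,"slide": [0,0,0],"spin": 0},{"hand": -1,"slide": [0,0,0],"spin": 0}], grip_force=6)

```text
time: 28.75
tool_pos: [0.5239, -0.2752, 0.0828]
tool_rot: [-0.514, 1.527, -0.513]
contact_force: [-2.5, 0.4, -0.1]
opening: 0.0505
```

Run:
```python
from lid import *
lid("w21"); print(observe()["contact_force"])
```

```text
[24, 195, 126, 68, 5888] 2766 normal [-0.036  0.003  0.999] tilt 2.0 lo [ 0.4839 -0.3769  0.1296] hi [ 0.5087 -0.3331  0.1327]
[201, 200, 108, 63, 6411] 3584 normal [-0.022  0.015  1.   ] tilt 1.5 lo [ 0.4856 -0.2975  0.1306] hi [ 0.5078 -0.2533  0.1338]
[206, 287, 99, 15, 1363] 550 normal [0.14  0.015 0.99 ] tilt 8.1 lo [ 0.5253 -0.297   0.1306] hi [ 0.5308 -0.2556  0.1331]
tcp [ 0.5239 -0.2752  0.0828] F [-2.54  0.38 -0.13]
[-2.46121527  0.49863562  0.12175058]
```

The floor carries the weight. Releasing slowly, rising and checking.

send_rows(motion=[{"hand": 0.22,"slide": [0,0,0],"spin": 0},{"hand": 0.22,"slide": [0,0,0],"spin": 0},{"hand": 0.22,"slide": [0,0,0],"spin": 0},{"hand": 0.22,"slide": [-20,0,0],"spin": 0},{"hand": 0.22,"slide": [-40,0,0],"spin": 0},{"hand": 0.22,"slide": [-40,0,-5],"spin": 0},{"hand": 0.22,"slide": [-40,15,-40],"spin": 0},{"hand": 0.22,"slide": [-20,15,-40],"spin": 0}])

```text
time: 29.6
tool_pos: [0.4416, -0.246, 0.2352]
tool_rot: [-0.514, 1.522, -0.512]
contact_force: [-0.0, -1.1, 1.4]
opening: 0.0559
```

send_rows(motion=[{"hand": 0.22,"slide": [0,40,-20],"spin": 0},{"hand": 0.22,"slide": [0,40,0],"spin": 0},{"hand": 0.22,"slide": [0,0,0],"spin": 0},{"hand": 0.22,"slide": [0,0,0],"spin": 0}])

```text
time: 30.0
tool_pos: [0.4191, -0.1643, 0.2378]
tool_rot: [-0.532, 1.51, -0.532]
contact_force: [0.4, -0.4, 0.3]
opening: 0.0559
```

Run:
```python
from lid import *
from sv import *
lid("w22"); sv('s8',(80,280),(170,370),3); 
p=sv('t8',(130,290),(90,430),2.3,"top"); W=cloud(p); hsv=cv2.cvtColor(p["pixels"],cv2.COLOR_BGR2HSV)
m=((W[...,2]>.11)&(W[...,2]<.15)&(W[...,0]<.6)&(W[...,0]>.4)).astype(np.uint8)
n,lab,st,_=cv2.connectedComponentsWithStats(m)
for i in range(1,n):
    if st[i,4]>30: q=W[lab==i]; print(st[i].tolist(),q.min(0).round(3),q.max(0).round(3),np.median(q,0).round(3))
for t in ["salt_shaker","olive_jar","nutmeg_jar"]: print(t,vision.search_frame(p,t)[:1])
```

```text
[73, 230, 49, 25, 591] 101 normal [-0.833  0.035  0.552] tilt 56.5 lo [ 0.4826 -0.3729  0.1226] hi [ 0.4887 -0.3345  0.1324]
tcp [ 0.4191 -0.1643  0.2378] F [ 0.44 -0.38  0.34]
[ 0.05 -0.41 -0.79] [ 0.4191 -0.1645  0.2377] 89.9 0.05582287474857975
[ 0.11  0.5  -0.79] [ 0.4192 -0.1649  0.2374] 89.86 0.05593509856379268
[428, 174, 9, 63, 330] [ 0.403 -0.481  0.11 ] [ 0.6   -0.475  0.15 ] [ 0.5   -0.478  0.131]
[166, 195, 17, 17, 257] [0.486 0.32  0.113] [0.538 0.371 0.138] [0.511 0.344 0.131]
[359, 196, 17, 16, 245] [ 0.483 -0.297  0.11 ] [ 0.531 -0.248  0.139] [ 0.509 -0.273  0.13 ]
[383, 196, 18, 16, 266] [ 0.483 -0.378  0.111] [ 0.531 -0.327  0.138] [ 0.506 -0.35   0.13 ]
salt_shaker [{'uv': [212.2, 170.6], 'conf': 0.42}]
olive_jar [{'uv': [345.8, 165.7], 'conf': 0.61}]
nutmeg_jar [{'uv': [212.0, 171.6], 'conf': 0.72}]
```

View pics/s8.png

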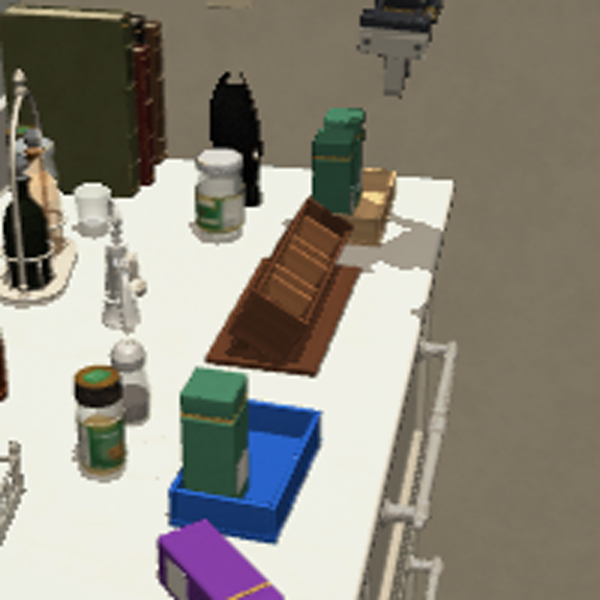

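View pics/t8.png

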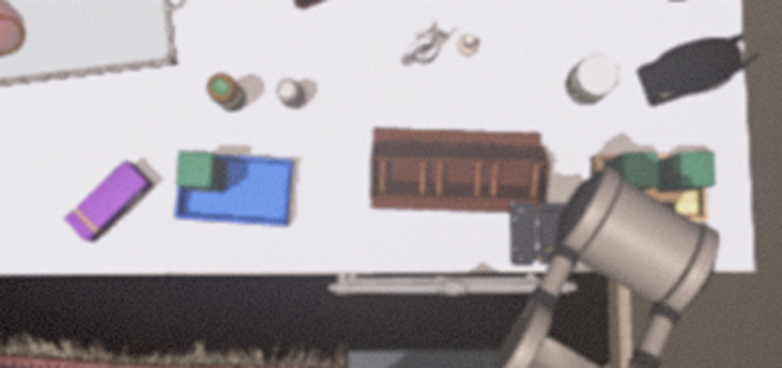

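View pics/w22.png

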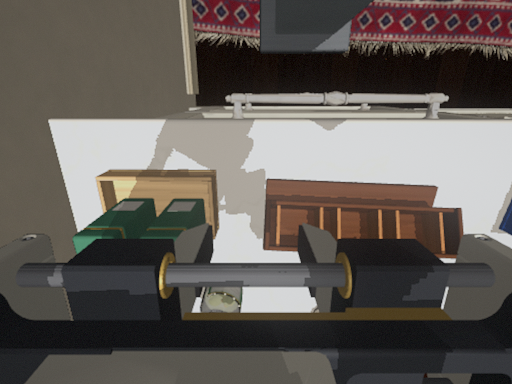

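All three lids sit level at z≈0.131, and the picture shows the jars and shaker where they were. The network's nutmeg hit landed on the shaker this time. Handing in.

```bash
python3 -c "
from cell import job; print(job.hand_in())"
```

```text
the job is handed in; nothing more can be done
None
```

All three tins stand upright in their trays, and the job was handed in at about 30 s of the 72 s allowed.

| Tin (by rack position) | Force on lifting | Verdict | Placed in |
|---|---|---|---|
| Middle | about -2.2 N | empty | blue tray, +y slot |
| +y | about -5.5 to -6 N | full | wood tray, -y slot |
| -y | about -4.3 to -5.3 N | full | wood tray, +y slot |

With nothing in the hand, the vertical force reading wandered between about -0.9 and +0.9 N. That is less than the gap between empty and full.

The tool can only point down, so I lowered each tin until its edge reached the tray floor. I then pivoted it upright in a loosened grip against the tray's far wall. It was released only once it stood level on the floor.

**Last checks:**
- **Height:** the top camera put the three lids at z 0.130 to 0.131, which matches a 125 mm tin standing on the 6 mm floor.
- **Upright:** just before or at each release, the clearest part of each lid read within about 1.6° of level. A thin strip near the gripper read up to 8°, which I put down to poor fits on few points. The final pictures show all three upright.
- **Position in tray:** the tins stand against the far (+x) wall, not in the middle.
- **Bystanders:** the jars, salt shaker and purple tin look unmoved in the pictures. The network's nutmeg detection landed on the salt shaker in the last frame, so for that jar I relied on the picture.

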